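Fetch a pot of screws from under the bench rack with a reacher

ROBOT

A 6-joint arm with a two-finger parallel gripper is mounted at the origin on the work surface. World frame = base frame: x ahead of the robot, y to its left, z up, the work surface at z = 0. Lengths are in m, angles in degrees, forces in N, time in s.
With the tool pointing down it reaches from about 0.25 to 0.725 m from the base axis. Payload 9.7 kg.
Tool frame: the origin (TCP) lies midway between the tips of the shut fingers; the grasp point (between the pads) lies 19 mm behind it (bot.grasp_offset is the distance from the TCP to the grasp point, in m); z points along the fingers, x is the direction in which the jaws open and shut, and the axes are right-handed (so a half turn about z gives the same grasp; the last joint's range is limited). The gripper opens to 85 mm and grips with 20 to 120 N. Pads are 22 mm wide; open, the fingers measure 114 mm over their backs; the gripper's body (76 mm by 85 mm) begins 54 mm behind the grasp point. The pads swing forward as they close: fully open they stand 13 mm farther back than shut.
Start: joints at [-70.302, 4.979, 10.078, 95.1, 0, 90], TCP at [0.185, -0.518, 0.231] pointing down, gripper open.
Joint ranges: [-179.16, 179.16], [-48.56, 103.87], [-65.8, 70.77], [-126.05, 130.52], [-82.76, 87.17], [-180, 180]. Speed limits (degrees/s): [127.2, 127.2, 147.25, 180, 180, 180].

INTERFACE

Orientations are given as [roll, pitch, yaw] about the fixed x, y, z axes, in that order (R = Rz(yaw) Ry(pitch) Rx(roll)).
In Python, from workcell import bot gives the robot as it stands.
- The arm moves only by the tool send_rows, never from a script. Its argument "targets" is a list of rows, each a list of 5 numbers: the closure, from 0 (fully open) to 1 (shut), then the shift along the world's x, y, z in mm, then the turn about the world's z in degrees. A call has 1 to 10 rows; each row is the pose to reach, as a shift and turn from the pose commanded when the call began; what a row does not reach only later rows make up. A row lasts 1/8 s, in which the tool goes at most 62.5 mm and 10.7 degrees, less where a joint would pass 70% of its speed; a pose out of reach is approached as far as the arm can. A call with a gripper value outside its range is refused whole. The fingers move at their own pace and stop on an object; "squeeze" is the grip in N (left out, the last holds). Time passes only in rows, so rows that repeat a pose let the fingers close. It gives the time, the measured TCP pose, the force and the opening at its end, in the units of the state.
- bot.get_obs(): the state, without advancing time (a new reading comes with each control period).
- bot.camera(name): name is "scene" or "top"; returns a dict with "pixels" (480x640x3 uint8, red, green, blue), "intrinsics" (3x3 intrinsics, pixels), "view" (4x4, takes a point from world to camera coordinates). Camera axes: x right, y down, z forward; pixel columns grow to the right and rows downward; lengths in m; the calibration is good to about 2 mm. A picture is of the moment at which its call begins. There is no depth.
- bot.job_done(): hands the job in, once; it reports no verdict.
The state is a dict: "time": time; "q": joint angles; "qd": joint speeds; "joint_efforts": joint torques, N m; "ee_pos": TCP position; "tcp_rot": TCP orientation; "wrist_force": force on the tool from outside, world axes, zero at the start; "torque": the same for the moment, N m; "opening": finger opening in m.
Only numpy, scipy, OpenCV 4.12 (cv2) and the standard library are available. Lean on these libraries where they do the work, as an engineer would, in place of code of your own. Each camera call takes 0.05 s, during which the arm holds its last target.

TASK

The clear plastic pot of screws has been pushed too far back under the low bench rack to reach by hand. Take the reacher by its pistol grip, slide its jaws in on either side of the pot, squeeze the trigger just firmly enough to hold the pot (its thin wall cracks if pinched hard, so keep each jaw under 9 N), bring it out and stand it upright in the shallow parts tray, then lay the reacher flat on the bench away from the pot. Touch the pot with nothing but the reacher, keep it upright, and leave the other things where they are.

Things in the scene. Friction and masses are not known exactly. Their poses are not given: they have to be found in the camera images.
- reacher_grip (a point): Grip middle of a hand reacher (355 mm, 0.29 kg) lying on its side: black pistol grip, aluminium tube, two jaws. x: along the tube to the jaws, z up, 18 mm over the bench. Pinch along x from above: flat back of grip at x=-32 mm (y -72 to +38, 32 mm thick), trigger's upright round bar (radius 10, 28 tall) centred at y=0, front at x=+32. Nothing beside it to 34 mm. Held: no poses on it.
- jaw_mid (a point): Point on the reacher's tube axis midway between its two jaw pads: x=+300, y=+52, z=0 mm from reacher_grip, same axes. Tube at y=+52: housing x -32 to 52 mm (y 35 to 69, 36 thick), 36 mm collar x 68 to 98; laid down it rests on grip, housing and collar and the pads hang 8 mm over the bench. Mass centre near x=45, y=12 mm.
- trigger (a joint): Reacher's trigger, rad: 0 free (jaws open), 0.36 fully pulled, hinged beside the tube 56 mm from the finger place. Finger width 64 mm free, about 44 fully pulled. A return spring needs 15 N of finger force before it moves, 17.5 N when the pads meet the pot, 19 N at full pull: carried at 13 N of grip the jaws stay open. Jaws turn 1.2 x this angle.
- pad_l: Rubber jaw pad, 24 long x 8 x 20 mm tall, on a springy steel blade on the tube's +y side; origin at the blade's root, 35 mm behind the pad. Open, the pads are about 68 mm apart, 90 overall; the worn blades are bent up to 5 mm in or out at the pad. Once both press the pot, every 2.7 N of finger force over 17.5 N adds 1 N per pad: 29 N of grip gives 4 N a pad, 41 N gives 9 N.
- pad_r: The same jaw pad on the tube's -y side; origin at the root of its blade. As each blade is bent its own way, the pads meet the 40 mm pot at a finger width anywhere from 48 to 57 mm; from there they press 4 to 5 N harder per mm of finger closing. Closing on nothing runs on to the 44 mm stop.
- pot_mid (a point): Clear round plastic pot, 40 mm across, 48 mm tall, white lid, dark screws inside, 0.06 to 0.11 kg, standing upright on the bench under the rack; the only clear pot. Point at its centre, 24 mm up.
- rack_mouth (a point): Low dark steel bench rack, fixed, 360 mm wide, 240 deep: corner posts 12 mm square, rod deck with 86 mm clear below, sheet at the back, cans along the deck's back edge up to 290 mm high. Point: middle of the open front, 40 mm up; +x points into the rack, y along the front. Pot 100 to 140 mm inside, within 35 mm of the middle line; another small thing about 135 mm to either side of the line.
- tray_floor (a point): Shallow open aluminium parts tray, fixed on the bench, 170 mm (x) by 130 mm (y), rim 7 mm over the bench, walls 2 mm. Point at the middle of its floor, 2 mm over the bench.
- screw_box: cardboard box 57 x 44 x 39 mm under the rack beside the pot; leave alone. Origin at the middle of its underside.
- wax_tin: round tin, 46 mm in diameter, 35 mm tall, under the rack beside the pot; leave alone. Origin at the middle of its underside.
- spanner: 150 mm steel spanner lying on the bench; leave alone. Origin near its middle, on the bench.

How it is judged:
By the outcome, as a careful person would: the job done as asked, in the order asked, and still so for the second after the job is handed in, with the robot touching nothing.
It also fails if it takes over 58 s, if anything falls off the work surface, if the arm or the gripper's body presses on something with over 40 N, if the wrist force passes 120 N, or if a joint passes its speed limit or range.

## Working session

There is one attempt and no reset: what is moved stays moved. The work goes in short steps, Python scripts to look and compute and a tool call to move; the robot and the scene stay as the last step left them, time stands still between calls to the robot, and variables do not carry over. Pictures are saved under pics/ and viewed, and the job is handed in when it is done.

Besides the shell and the picture viewer there is one more tool, called after "Request:" in YAML: its name, and indented under it one key for each argument. send_rows: Moves the arm, as the interface text tells. Its arguments: {"type":"object","properties":{"targets":{"type":"array","items":{"type":"array","items":{"type":"number"}}},"squeeze":{"type":"number"}},"required":["targets"]}

```bash
mkdir -p pics; ls; python3 - <<'E'
from workcell import bot
import cv2,numpy as np
print(bot.get_obs())
for n in("scene","top"):
    c=bot.camera(n); cv2.imwrite(f"pics/{n}0.png",c["pixels"][:,:,::-1]); print(c["intrinsics"],c["view"])
E
```

```text
pics
{'time': 0.0, 'q': array([-7.03019992e+01,  5.01220980e+00,  1.00342771e+01,  9.50982098e+01,
       -9.34403425e-04,  9.00028136e+01]), 'qd': array([-0.05436258,  0.05834705,  0.00526608,  0.05790537,  0.01648847,
       -0.0823026 ]), 'joint_efforts': array([ 5.10218451e-03, -5.20384097e+01,  4.64812768e+01,  1.59071916e-02,
        3.06174170e-04,  1.65255568e-05]), 'ee_pos': array([ 0.18530613, -0.51761063,  0.23057082]), 'tcp_rot': array([ 1.79999062e+02,  7.61424279e-02, -7.03048128e+01]), 'wrist_force': array([ 0.51264404,  0.41051793, -0.32650188]), 'torque': array([-0.00766619, -0.03912957, -0.04005642]), 'opening': 0.08520186237728337}
[[472.81238815   0.         320.02611227]
 [  0.         472.81238815 238.62620087]
 [  0.           0.           1.        ]] [[-0.53720579  0.84333922  0.01374428  0.25342003]
 [ 0.71256936  0.46250372 -0.52757485 -0.32768948]
 [-0.45128134 -0.27362251 -0.84939736  1.28284745]
 [ 0.          0.          0.          1.        ]]
[[475.37915045   0.         318.81747508]
 [  0.         475.37915045 246.34023474]
 [  0.           0.           1.        ]] [[-0.01095701 -0.99992702  0.00508853  0.00567643]
 [-0.99748788  0.01057384 -0.07004373  0.50741748]
 [ 0.06998481 -0.00584322 -0.99753094  0.9862495 ]
 [ 0.          0.          0.          1.        ]]
```

View pics/scene0.png

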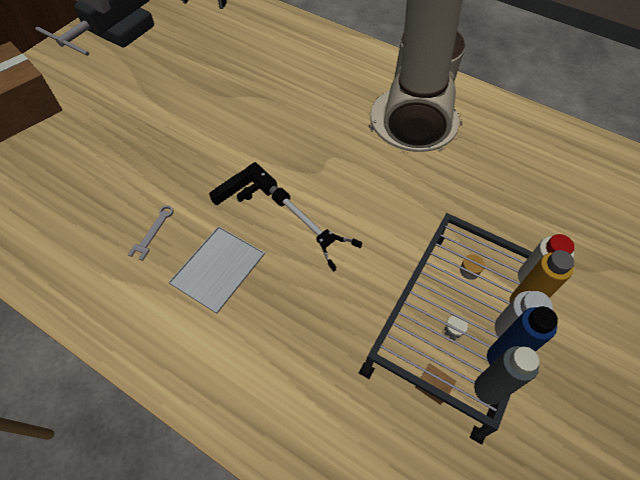

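View pics/top0.png

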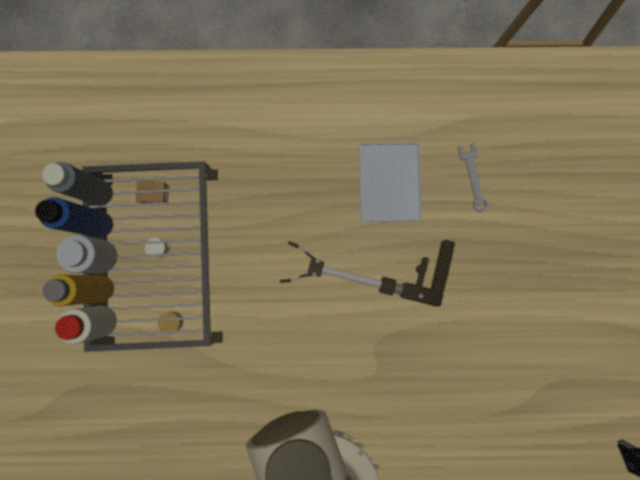

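```bash
cat > h.py <<'E'
from workcell import bot
import cv2,numpy as np
def ray(c,px,z):
    K=c["intrinsics"];V=c["view"];R=V[:3,:3];t=V[:3,3]
    o=-R.T@t; d=R.T@np.linalg.inv(K)@np.array([px[0],px[1],1.])
    return o+d*(z-o[2])/d[2]
def proj(c,P):
    p=c["view"][:3,:3]@np.asarray(P,float)+c["view"][:3,3]; p=c["intrinsics"]@p; return p[:2]/p[2]
def tri(c1,p1,c2,p2):
    P1=c1["intrinsics"]@c1["view"][:3];P2=c2["intrinsics"]@c2["view"][:3]
    X=cv2.triangulatePoints(P1,P2,np.array(p1,float).reshape(2,1),np.array(p2,float).reshape(2,1)).ravel()
    return X[:3]/X[3]
def crop(c,name,x0,y0,x1,y1,s):
    im=c["pixels"][y0:y1,x0:x1,::-1]
    cv2.imwrite("pics/"+name,cv2.resize(im,None,fx=s,fy=s,interpolation=cv2.INTER_CUBIC))
E
python3 - <<'E'
from h import *
t=bot.camera("top");s=bot.camera("scene")
crop(t,"t1.png",270,220,470,320,4)
crop(s,"s1.png",200,150,380,285,4)
crop(t,"t2.png",30,140,230,365,2)
crop(t,"t2.png",80,150,230,360,2.8)
crop(s,"s2.png",350,200,520,450,2.4)
E
```

```text
(no output)
```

View pics/t1.png

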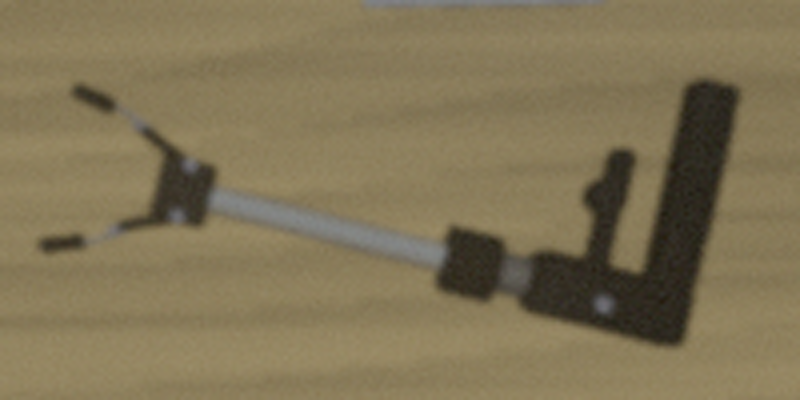

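View pics/s1.png

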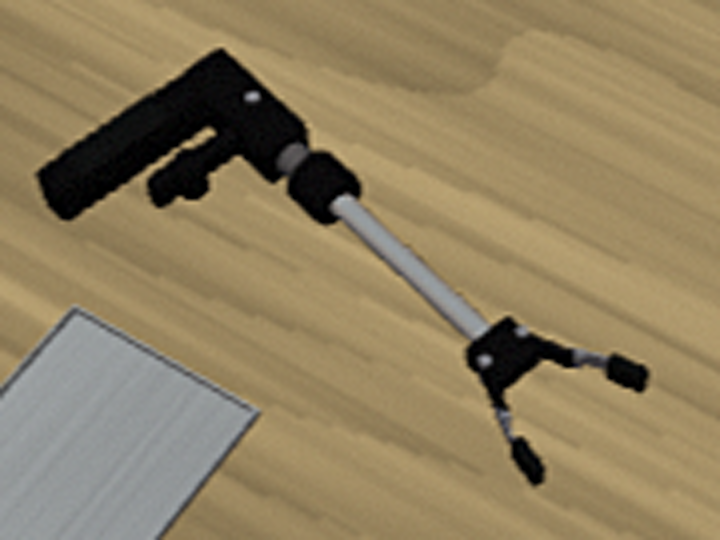

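View pics/t2.png

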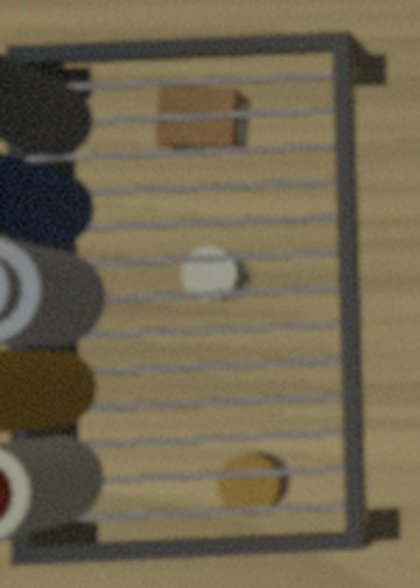

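View pics/s2.png

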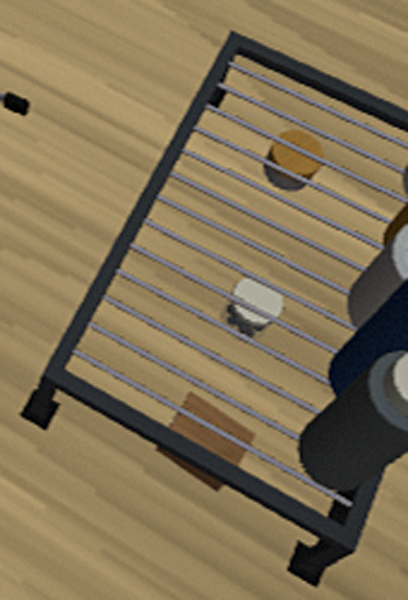

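```bash
python3 - <<'E'
from h import *
np.set_printoptions(precision=4,suppress=True)
t=bot.camera("top");s=bot.camera("scene")
T=lambda x,y,z:ray(t,(270+x/4,220+y/4),z)
collar=T(470,263,.018);head=T(185,190,.018)
pu=T(93,97,.018);pl=T(62,243,.018)
bar=T(603,195,.028)
print("collar",collar,"head",head,"pads",pu,pl,"bar",bar, T(695,90,.018))
S=lambda x,y,z:ray(s,(200+x/4,150+y/4),z)
print("scene collar",S(325,187,.018),"head",S(505,352,.018),"pads",S(627,371,.018),S(527,460,.018),"bar",S(195,180,.028))
# mask ellipse of dark reacher in both views
def ht(c,roi):
    x0,y0,x1,y1=roi; im=c["pixels"][y0:y1,x0:x1].astype(int); m=(im.max(2)<60).astype(np.uint8)
    n,l,st,ce=cv2.connectedComponentsWithStats(m)
    for i in range(1,n):
        if st[i,4]>8:print(st[i]+np.array([x0,y0,0,0,0]),ce[i]+[x0,y0])
ht(t,(270,220,470,320));print();ht(s,(200,150,380,285))
lt=(80+211/2.8,150+272/2.8)
print("lid",ray(t,lt,.048),ray(s,(350+258/2.4,200+290/2.4),.048))
for c,b in((t,(80+211/2.8-15,150+272/2.8-15)),(s,(440,305))):
    x0,y0=map(int,b);im=c["pixels"][y0:y0+40,x0:x0+40]
    hsv=cv2.cvtColor(im,cv2.COLOR_RGB2HSV);m=((hsv[:,:,1]<50)&(hsv[:,:,2]>130)).astype(np.uint8)
    n,l,st,ce=cv2.connectedComponentsWithStats(m)
    for i in range(1,n):
        if st[i,4]>20:print(st[i],ce[i]+[x0,y0],ray(c,ce[i]+[x0,y0],.048))
print("feet",ray(t,(80+370/2.8,150+68/2.8),0),ray(t,(80+382/2.8,150+523/2.8),0))
print("deck front",ray(t,(80+345/2.8,150+40/2.8),.098),ray(t,(80+358/2.8,150+540/2.8),.098))
for c in(t,s):
  print("deck tri")
print(tri(t,(80+350/2.8,150+36/2.8),s,(350+50/2.4,200+372/2.4)),tri(t,(80+365/2.8,150+545/2.8),s,(350+235/2.4,200+33/2.4)))
for p in((360,144),(418,144),(421,221),(361,221)):print("tray",ray(t,p,.007))
for p in((219,227),(265,255),(217,312),(170,280)):print("tray s",ray(s,p,.007))
for p in((155,477-0),):pass
print("tin",ray(t,(80+252/2.8,150+481/2.8),.035),"box",ray(t,(80+200/2.8,150+118/2.8),.039))
print("spanner",ray(t,(466,150),0),ray(t,(480,205),0))
E
```

```text
collar [ 0.4229 -0.1432  0.018 ] head [0.4628 0.0061 0.018 ] pads [0.5124 0.0541 0.018 ] [0.4357 0.071  0.018 ] bar [ 0.4576 -0.2118  0.028 ] [ 0.5128 -0.2642  0.018 ]
scene collar [ 0.4247 -0.1386  0.018 ] head [0.464  0.0112 0.018 ] pads [0.4376 0.0746 0.018 ] [0.5156 0.0576 0.018 ] bar [ 0.4677 -0.2001  0.028 ]
[ 401  241   53   65 1290] [431.3217 278.2008]
[311 258  12  17  56] [316.2679 266.4821]
[381 278  15  16 178] [387.764  285.5955]

[ 209  162   81   44 1548] [248.531  185.9845]
[317 230  33  23 270] [327.9222 239.0704]
[351 239  11   9  65] [356.1538 242.6923]
[328 260   8  11  56] [331.5357 264.8929]
lid [0.5072 0.3346 0.048 ] [0.5021 0.3369 0.048 ]
[ 8  6 12  4 33] [153.9091 239.3939] [0.5232 0.3377 0.048 ]
[  5  11  19  12 194] [153.9536 248.1804] [0.5051 0.3374 0.048 ]
[22  0 18  9 24] [471.125 309.125] [0.4645 0.3496 0.048 ]
[ 0  2 23 12 30] [451.9    312.5333] [0.4919 0.3205 0.048 ]
[  0  11  40  26 253] [459.1067 324.4506] [0.5073 0.3426 0.048 ]
[ 8 22 14  8 42] [454.1905 331.    ] [0.5248 0.34   0.048 ]
[ 0 29 20 11 22] [449.7727 339.2273] [0.5447 0.3396 0.048 ]
feet [0.6679 0.2299 0.    ] [0.3189 0.2192 0.    ]
deck front [0.6658 0.226  0.098 ] [0.319 0.215 0.098]
deck tri
deck tri
[0.6692 0.2276 0.0893] [0.313  0.2153 0.0905]
tray [ 0.7297 -0.0916  0.007 ]
tray [ 0.7285 -0.2175  0.007 ]
tray [ 0.5604 -0.2196  0.007 ]
tray [ 0.5617 -0.0909  0.007 ]
tray s [ 0.5663 -0.2134  0.007 ]
tray s [ 0.569 -0.082  0.007]
tray s [ 0.7316 -0.0852  0.007 ]
tray s [ 0.7286 -0.2154  0.007 ]
tin [0.3545 0.307  0.035 ] box [0.6227 0.3473 0.039 ]
spanner [ 0.7162 -0.3237  0.    ] [ 0.5948 -0.3501  0.    ]
```

Request:
send_rows:
  targets:
    - [0,30,30,-10,10]
    - [0,60,60,-20,20]
    - [0,90,90,-40,30]
    - [0,120,120,-50,40]
    - [0,150,150,-70,50]
    - [0,180,190,-80,60]
    - [0,210,220,-90,70]
    - [0,240,250,-100,80]
    - [0,267,283,-110,90]
    - [0,267,283,-110,100]
  squeeze: 20

```text
time: 1.55
ee_pos: [0.4534, -0.2326, 0.1202]
tcp_rot: [-179.9, 0.0, 30.2]
wrist_force: [-0.4, -0.3, -0.2]
opening: 0.0856
```

Request:
send_rows:
  targets:
    - [0,0,0,0,10]
    - [0,0,0,0,20]
    - [0,0,0,0,30]
    - [0,0,0,0,40]
    - [0,0,0,0,45.8]
    - [0,0,0,0,45.8]
    - [0,0,0,0,45.8]

```text
time: 2.42
ee_pos: [0.4524, -0.2348, 0.1212]
tcp_rot: [-180.0, 0.0, 75.4]
wrist_force: [-0.7, 0.1, -0.4]
opening: 0.0856
```

```bash
python3 - <<'E'
from h import *
print(bot.get_obs())
t=bot.camera("top");s=bot.camera("scene")
cv2.imwrite("pics/t3.png",t["pixels"][:,:,::-1])
crop(s,"s3.png",150,60,390,290,2.6)
E
```

```text
{'time': 2.425, 'q': array([-2.74321311e+01, -1.29882294e+00, -8.52473187e+00,  8.27760764e+01,
       -1.38137164e-03, -1.27979585e+01]), 'qd': array([ 0.05436049, -0.0262357 ,  0.0676723 , -0.01510297,  0.02443427,
       -0.33585295]), 'joint_efforts': array([-3.67118519e-04, -4.55631530e+01,  4.69936538e+01,  2.02491043e-03,
       -3.02441331e-04, -3.66145663e-02]), 'ee_pos': array([ 0.45236979, -0.23481591,  0.12124973]), 'tcp_rot': array([-1.79997758e+02,  9.07272195e-04,  7.53658274e+01]), 'wrist_force': array([-0.74177047,  0.10357051, -0.35946232]), 'torque': array([ 0.00046368,  0.05240962, -0.03448991]), 'opening': 0.08555718792649665}
```

View pics/s3.png

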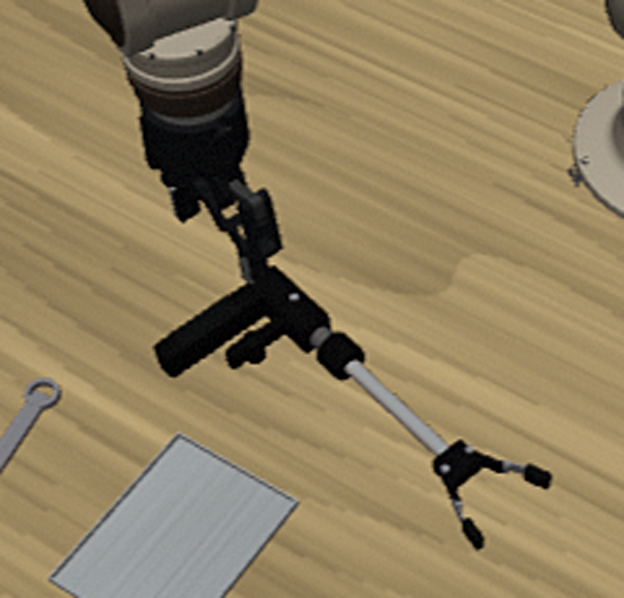

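View pics/t3.png

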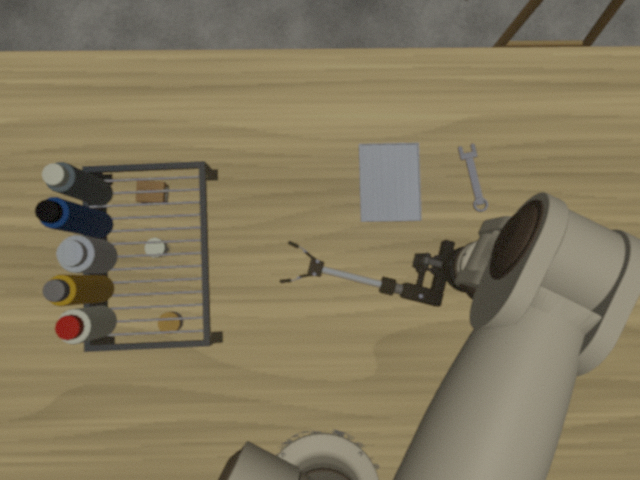

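Request:
send_rows:
  targets:
    - [0,0,0,-30,0]
    - [0,0,0,-60,0]
    - [0,0,0,-75,0]
    - [0,0,0,-75,0]

```text
time: 3.02
ee_pos: [0.4519, -0.2346, 0.0456]
tcp_rot: [-179.9, -0.0, 75.5]
wrist_force: [-0.1, 0.1, 0.6]
opening: 0.0855
```

```bash
python3 - <<'E'
from h import *
t=bot.camera("top");s=bot.camera("scene")
crop(t,"t4.png",370,210,520,320,5)
crop(s,"s4.png",180,120,330,240,5)
E
```

```text
(no output)
```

View pics/t4.png

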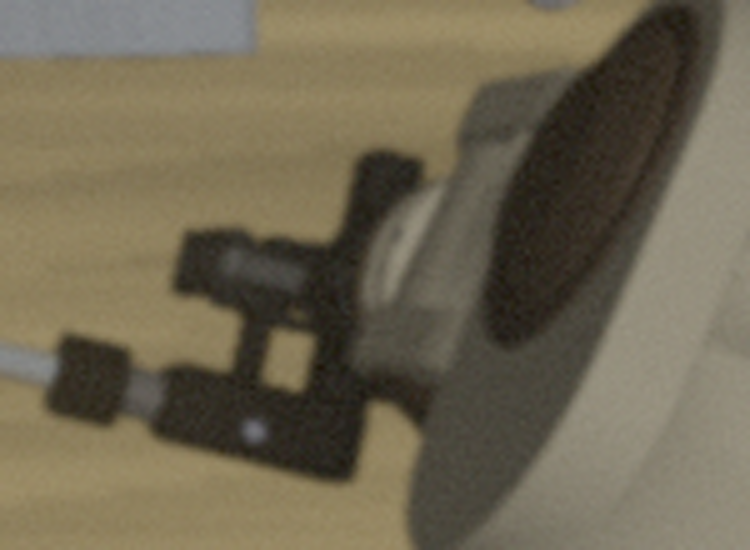

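View pics/s4.png

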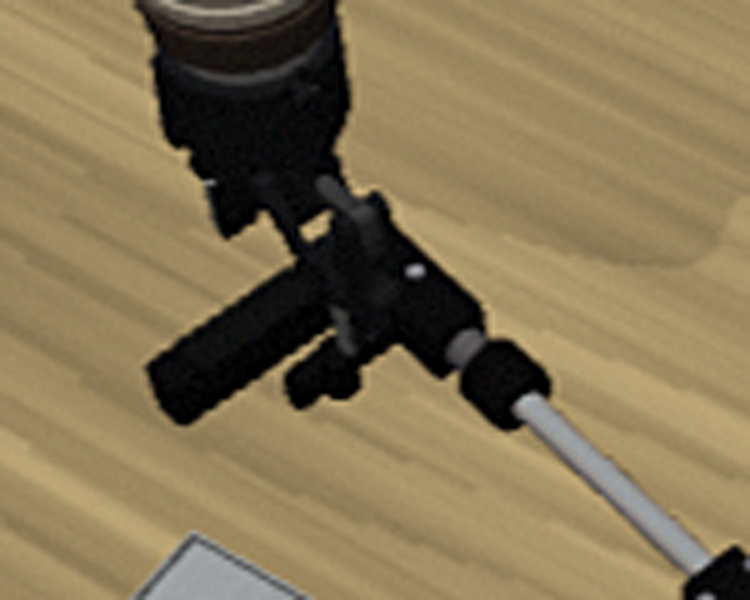

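Request:
send_rows:
  targets:
    - [0,0,0,-10,0]
    - [0,0,0,-20,0]
    - [0,0,0,-30,0]

```text
time: 3.5
ee_pos: [0.4523, -0.2348, 0.0155]
tcp_rot: [-180.0, -0.0, 75.5]
wrist_force: [0.3, -0.0, 0.1]
opening: 0.0854
```

Request:
send_rows:
  targets:
    - [0,0,0,-7,0]
    - [0,0,0,-13,0]
    - [0,0,0,-13,0]
    - [0,0,0,-13,0]

```text
time: 4.0
ee_pos: [0.4525, -0.2349, 0.0035]
tcp_rot: [180.0, 0.0, 75.5]
wrist_force: [-0.0, -0.3, 0.5]
opening: 0.0852
```

```bash
python3 - <<'E'
from h import *
t=bot.camera("top");s=bot.camera("scene")
crop(t,"t5.png",270,210,470,320,4)
crop(s,"s5.png",180,120,380,280,4)
E
```

```text
(no output)
```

View pics/t5.png

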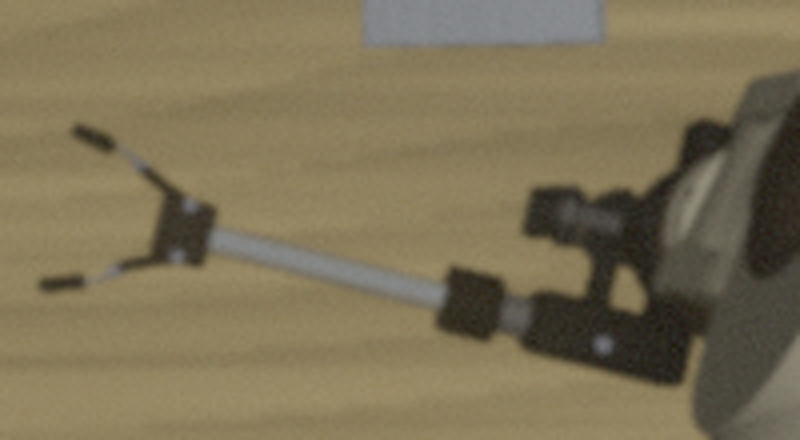

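View pics/s5.png

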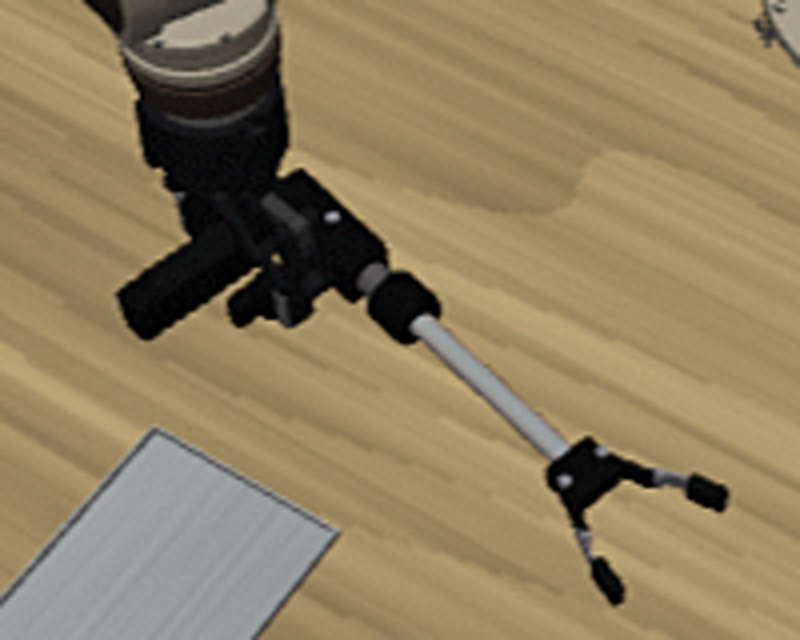

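Request:
send_rows:
  targets:
    - [0.1,0,0,0,0]
    - [0.2,0,0,0,0]
    - [0.26,0,0,0,0]
    - [0.26,0,0,0,0]
  squeeze: 13

```text
time: 4.6
ee_pos: [0.4524, -0.2349, 0.0035]
tcp_rot: [180.0, 0.0, 75.5]
wrist_force: [-0.9, -0.3, 3.0]
opening: 0.0634
```

Request:
send_rows:
  targets:
    - [0.3,0,0,0,0]
    - [0.34,0,0,0,0]
    - [0.34,0,0,0,0]

```text
time: 4.97
ee_pos: [0.4534, -0.2361, 0.0046]
tcp_rot: [179.8, 0.1, 75.5]
wrist_force: [-0.6, -5.3, 7.2]
opening: 0.0581
```

Request:
send_rows:
  targets:
    - [0.29,0,0,1,0]
    - [0.27,0,0,1,0]
    - [0.27,0,0,1,0]

```text
time: 5.35
ee_pos: [0.4521, -0.2346, 0.0039]
tcp_rot: [-180.0, -0.0, 75.5]
wrist_force: [-0.1, -0.6, -2.3]
opening: 0.0622
```

```bash
python3 - <<'E'
from h import *
t=bot.camera("top");s=bot.camera("scene")
crop(t,"t6.png",270,210,470,320,4)
crop(s,"s6.png",180,120,380,280,4)
print(bot.get_obs()["wrist_force"],bot.get_obs()["torque"])
E
```

```text
[-0.60353149 -0.23495234 -2.27086401] [-0.14952408  0.04003509 -0.03394635]
```

View pics/t6.png

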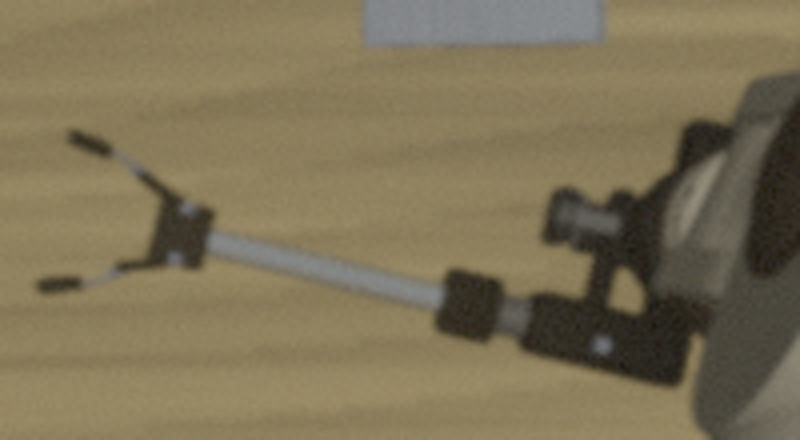

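View pics/s6.png

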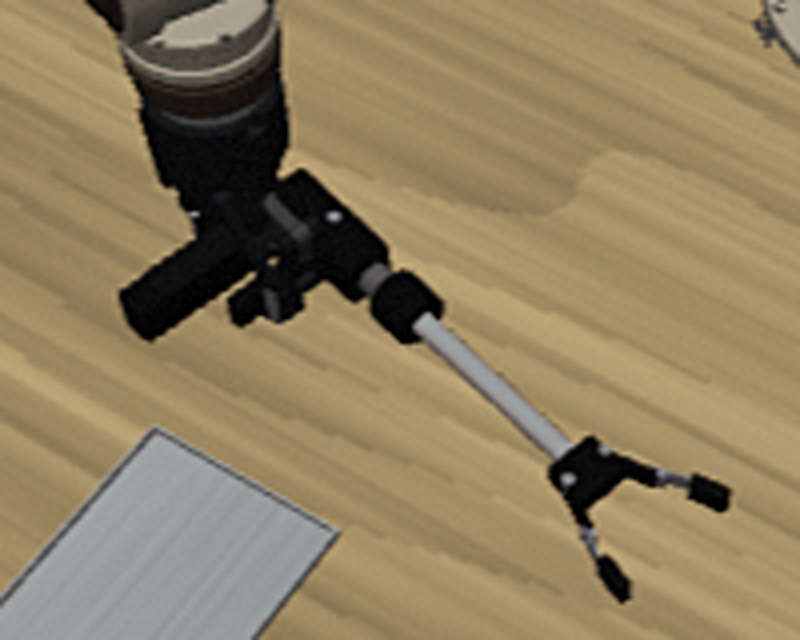

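Request:
send_rows:
  targets:
    - [0.28,0,0,3,0]
    - [0.28,0,0,6,0]
    - [0.28,0,0,12,0]
    - [0.28,0,0,15,0]
    - [0.28,0,0,15,0]
  squeeze: 20

```text
time: 6.08
ee_pos: [0.4526, -0.2349, 0.0197]
tcp_rot: [180.0, 0.0, 75.5]
wrist_force: [-0.5, -0.7, -3.2]
opening: 0.0618
```

```bash
python3 - <<'E'
from h import *
t=bot.camera("top");s=bot.camera("scene")
crop(t,"t7.png",270,210,470,320,4)
crop(s,"s7.png",180,120,380,280,4)
o=bot.get_obs();print(o["wrist_force"],o["torque"],o["tcp_rot"])
E
```

```text
[ 0.29463762  0.37283402 -2.79322883] [-0.2079265  -0.00438271 -0.00200693] [-1.79999351e+02  2.96482722e-04  7.54968829e+01]
```

View pics/t7.png

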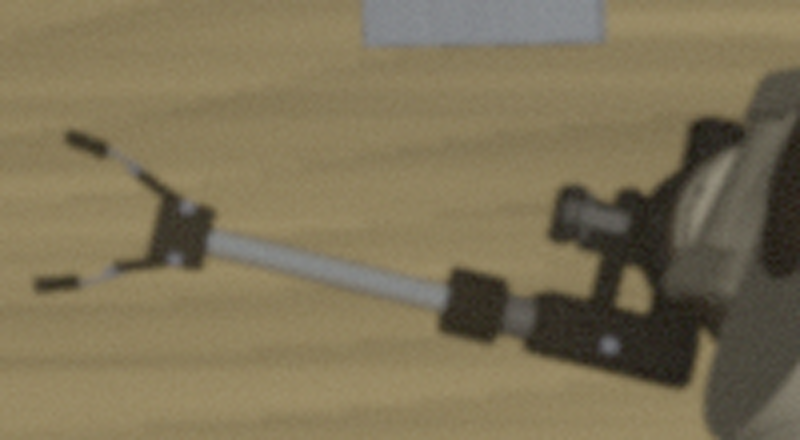

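View pics/s7.png

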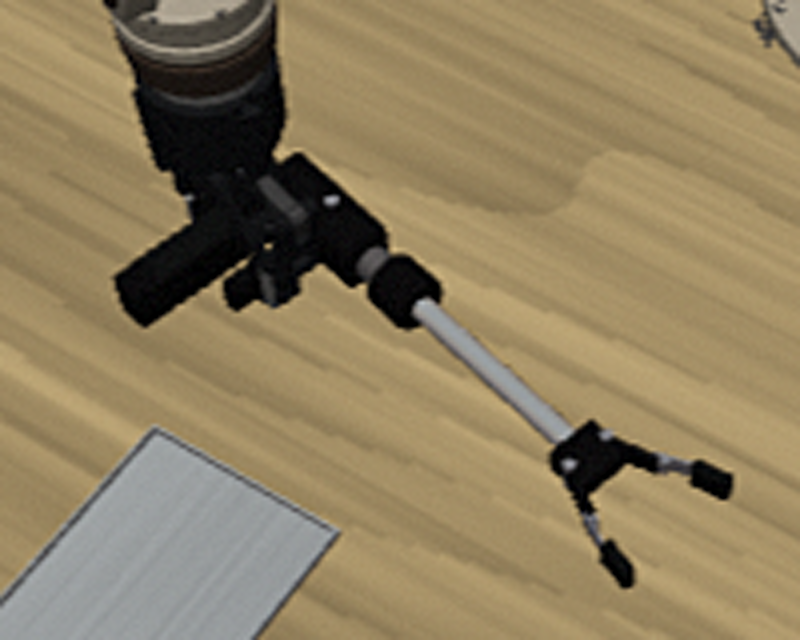

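```bash
python3 - <<'E'
from h import *
np.set_printoptions(precision=4,suppress=True)
t=bot.camera("top");s=bot.camera("scene")
A=lambda x,y:(270+x/4,210+y/4);B=lambda x,y:(180+x/4,120+y/4)
r=tri(t,A(87,143),s,B(617,563));l=tri(t,A(57,284),s,B(712,480));c=tri(t,A(472,304),s,B(404,292));h=tri(t,A(183,230),s,B(590,455))
print(r,l,c,h)
m=(r+l)/2;print(m,m-bot.get_obs()["ee_pos"], np.degrees(np.arctan2(*(m-c)[1::-1])),np.degrees(np.arctan2(*(h-c)[1::-1])))
for n,a in(("r",r),("l",l)):
  e=np.array([np.cos(np.radians(75.5)),np.sin(np.radians(75.5))]);d=(a-bot.get_obs()["ee_pos"])[:2];print(n,d@e,d@[-e[1],e[0]])
E
```

```text
[0.5082 0.0578 0.026 ] [0.4347 0.0741 0.0253] [ 0.422  -0.1419  0.0273] [0.4613 0.0094 0.031 ]
[0.4715 0.066  0.0257] [0.0192 0.3007 0.0066] 76.60456536378581 75.42365004480818
r 0.2972543893156293 0.01911963370398132
l 0.2946351133909818 0.09436407557067036
```

Request:
send_rows:
  targets:
    - [0.28,0,0,5,0]
    - [0.28,10,10,5,2]
    - [0.28,30,30,5,4]
    - [0.28,50,50,5,6]
    - [0.28,70,70,5,9]
    - [0.28,90,95,5,12]
    - [0.28,105,110,5,14.5]
    - [0.28,109,115,5,14.5]
    - [0.28,109,115,5,14.5]

```text
time: 7.4
ee_pos: [0.5613, -0.1198, 0.0241]
tcp_rot: [-180.0, 0.0, 90.0]
wrist_force: [-1.0, -0.0, -3.0]
opening: 0.0622
```

```bash
python3 - <<'E'
from h import *
t=bot.camera("top");s=bot.camera("scene")
crop(t,"t8.png",80,150,380,330,2.6)
crop(s,"s8.png",290,180,520,410,2.6)
o=bot.get_obs();print(o["wrist_force"],o["torque"],o["tcp_rot"])
E
```

```text
[-0.32079343  0.8301996  -2.82171254] [-0.17496324 -0.00307665 -0.03003234] [-1.79975998e+02  7.42498039e-03  8.99453192e+01]
```

View pics/t8.png

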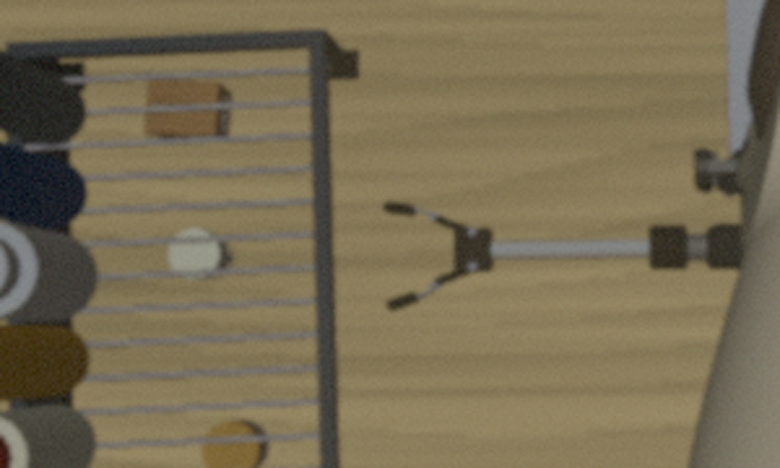

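View pics/s8.png

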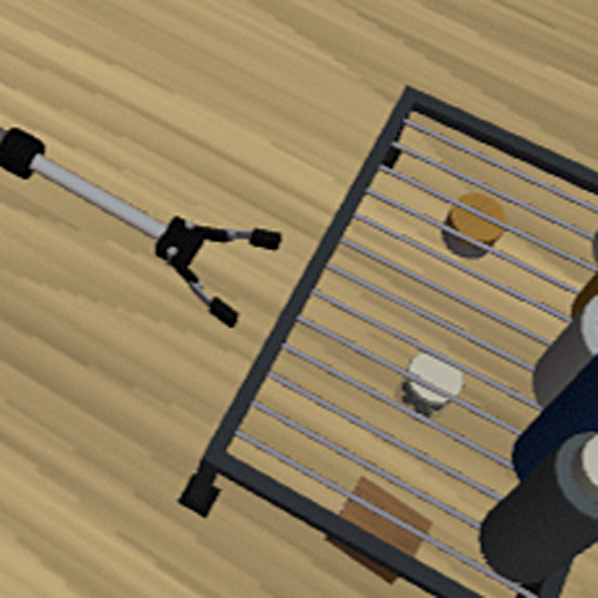

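```bash
python3 - <<'E'
from h import *
np.set_printoptions(precision=4,suppress=True)
t=bot.camera("top");s=bot.camera("scene")
A=lambda x,y:(80+x/2.6,150+y/2.6);B=lambda x,y:(290+x/2.6,180+y/2.6)
for z in(.036,):
  print("top",ray(t,A(400,208),z),ray(t,A(402,301),z),"scene",ray(s,B(222,312),z),ray(s,B(265,239),z))
r=tri(t,A(400,208),s,B(222,312));l=tri(t,A(402,301),s,B(265,239));print("tri",r,l,(r+l)/2,(r+l)/2-bot.get_obs()["ee_pos"])
# lid outlines: saturations
for c,x0,y0,w,h in((t,143,233,24,24),(s,446,310,28,28)):
    im=c["pixels"][y0:y0+h,x0:x0+w];hsv=cv2.cvtColor(im,cv2.COLOR_RGB2HSV)
    m=((hsv[:,:,1]<60)&(hsv[:,:,2]>120));print("\n".join("".join("#" if v else "." for v in q) for q in m))
print("pot",ray(t,A(195,251),.048),ray(s,B(440,374),.048),tri(t,A(195,251),s,B(440,374)))
E
```

```text
top [0.5421 0.1764 0.036 ] [0.4678 0.1747 0.036 ] scene [0.5448 0.1789 0.036 ] [0.4697 0.177  0.036 ]
tri [0.5425 0.1778 0.0303] [0.4677 0.1759 0.0317] [0.5051 0.1769 0.031 ] [-0.0559  0.2973  0.0067]
........................
........................
........................
........................
............#...........
.......#########........
......############......
....##############...#..
....##############......
....######...#######....
..###################...
..###################...
..###################...
.####################...
..###################...
.####################...
.####################...
..###################...
..##################....
..##################....
...################.....
..##############........
.........###..#.........
.........####.#.........
###......................###
.####......................#
...####.....................
.....####...................
.......####.................
.........####...............
.....####..####.............
....#######..####...........
..###########..###..........
..#############..###........
.################..###......
.###################.###....
.####################..###..
######################...###
######################.....#
..####################......
....##################......
..##..################......
..####..##############......
...#####..############......
....######..#########.......
.....########.######........
......#########.####........
........#########.###.......
..........#####....####.....
.....................####...
.......................####.
##.......................###
pot [0.5085 0.3353 0.048 ] [0.506  0.3423 0.048 ] [0.5071 0.3393 0.046 ]
```

Request:
send_rows:
  targets:
    - [0.28,2,10,-7,0]
    - [0.28,2,20,-13,0]
    - [0.28,2,40,-14,0]
    - [0.28,2,60,-14,0]
    - [0.28,2,80,-14,0]
    - [0.28,2,95,-14,0]
    - [0.28,2,100,-14,0]
    - [0.28,2,100,-14,0]

```text
time: 8.6
ee_pos: [0.5634, -0.0195, 0.0102]
tcp_rot: [-180.0, 0.0, 90.0]
wrist_force: [-0.2, -0.3, -3.5]
opening: 0.0616
```

```bash
python3 - <<'E'
from h import *
t=bot.camera("top");s=bot.camera("scene")
crop(t,"t9.png",80,170,330,330,3.2)
crop(s,"s9.png",330,200,520,400,3)
o=bot.get_obs();print(o["wrist_force"],o["torque"],o["tcp_rot"])
E
```

```text
[-0.1214554   0.16058174 -2.48844475] [-0.1412136  -0.03261674  0.05274037] [1.79998751e+02 1.02924411e-02 8.99800781e+01]
```

View pics/t9.png

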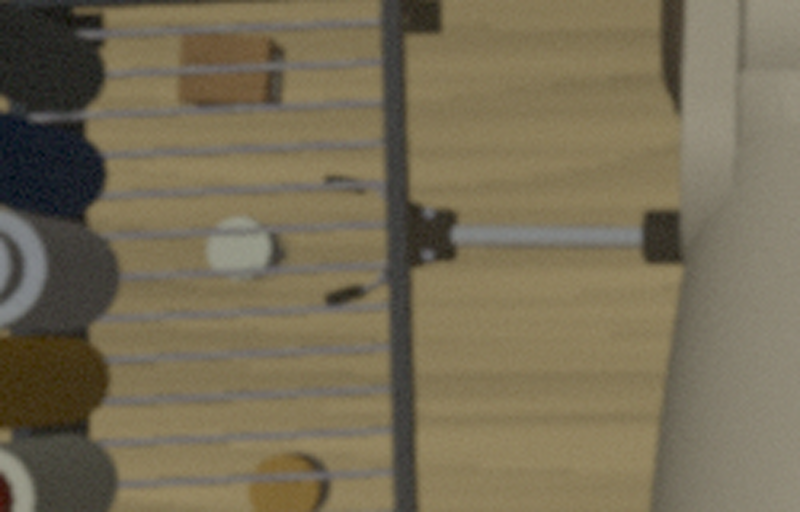

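View pics/s9.png

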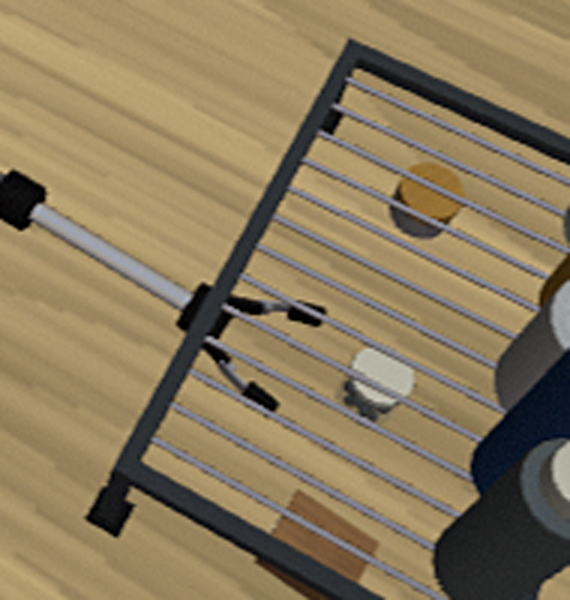

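```bash
python3 - <<'E'
from h import *
np.set_printoptions(precision=4,suppress=True)
t=bot.camera("top");s=bot.camera("scene")
A=lambda x,y:(80+x/3.2,170+y/3.2);B=lambda x,y:(330+x/3,200+y/3)
print("top",ray(t,A(345,186),.022),ray(t,A(345,296),.022),"scene",ray(s,B(261,397),.022),ray(s,B(307,313),.022))
r=tri(t,A(345,186),s,B(261,397));l=tri(t,A(345,296),s,B(307,313));print("tri",r,l,(r+l)/2,(r+l)/2-bot.get_obs()["ee_pos"])
print("head",ray(t,A(432,236),.024),ray(s,B(205,310),.024))
print("collar",ray(t,A(660,237),.024),ray(s,B(20,200),.024))
print("pot",ray(t,A(240,247),.048),ray(s,B(380,374),.048),tri(t,A(240,247),s,B(380,374)))
E
```

```text
top [0.5485 0.2757 0.022 ] [0.4761 0.2751 0.022 ] scene [0.5548 0.2804 0.022 ] [0.4834 0.2801 0.022 ]
tri [0.5496 0.2797 0.0094] [0.4764 0.2794 0.0079] [0.513  0.2796 0.0087] [-0.0504  0.2999 -0.0016]
head [0.5148 0.2179 0.024 ] [0.5203 0.2205 0.024 ]
collar [0.5125 0.0685 0.024 ] [0.5162 0.0701 0.024 ]
pot [0.5071 0.3353 0.048 ] [0.5103 0.3387 0.048 ] [0.5073 0.3384 0.0411]
```

```bash
python3 - <<'E'
from h import *
np.set_printoptions(precision=4,suppress=True)
t=bot.camera("top");s=bot.camera("scene")
A=lambda x,y:(80+x/3.2,170+y/3.2);B=lambda x,y:(330+x/3,200+y/3)
print("now collar",tri(t,A(660,237),s,B(20,200)),"head",tri(t,A(430,236),s,B(205,312)))
A=lambda x,y:(80+x/2.6,150+y/2.6);B=lambda x,y:(290+x/2.6,180+y/2.6)
print("before collar",tri(t,A(668,247),s,B(18,153)),"head",tri(t,A(473,249),s,B(180,239)))
A=lambda x,y:(270+x/4,220+y/4);B=lambda x,y:(200+x/4,150+y/4)
print("rest collar",tri(t,A(470,263),s,B(325,187)),"head",tri(t,A(185,190),s,B(507,351)),"pads",tri(t,A(62,243),s,B(627,371)),tri(t,A(93,97),s,B(527,460)))
crop(s,"s10.png",200,150,400,300,4);crop(t,"t10.png",200,180,460,330,3)
E
```

```text
now collar [0.5131 0.0688 0.0178] head [0.516 0.221 0.013]
before collar [ 0.5087 -0.0372  0.0324] head [0.5081 0.1188 0.0373]
rest collar [ 0.4221 -0.1427  0.0124] head [0.4618 0.0083 0.0139] pads [0.4352 0.0723 0.0127] [0.5126 0.0551 0.011 ]
```

View pics/s10.png

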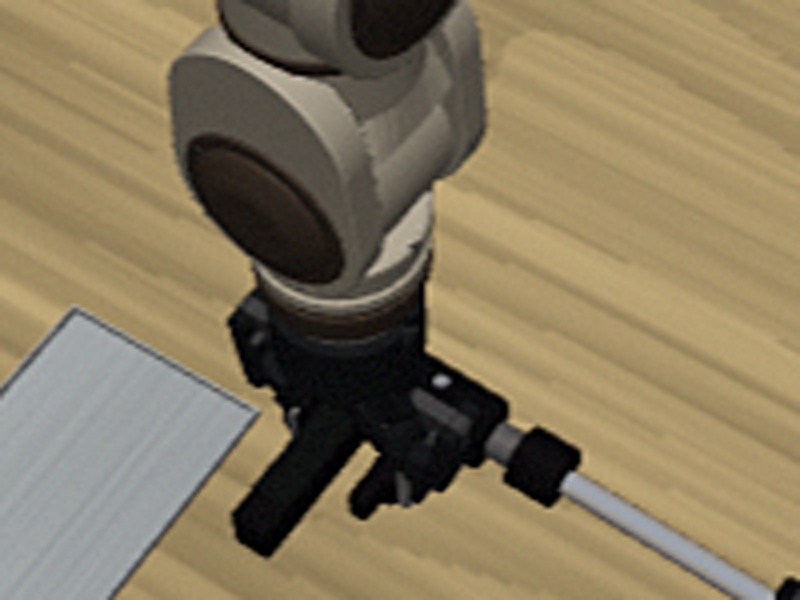

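View pics/t10.png

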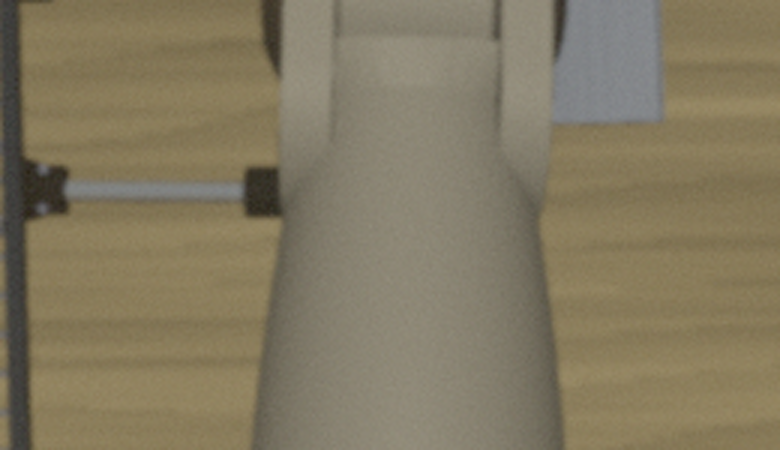

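Request:
send_rows:
  targets:
    - [0.29,-3,0,3,0]
    - [0.29,-6,3,6,0]
    - [0.29,-6,10,6,0]
    - [0.29,-6,20,6,0]
    - [0.29,-6,30,6,0]
    - [0.29,-6,36,6,0]
    - [0.29,-6,36,6,0]

```text
time: 9.78
ee_pos: [0.5574, 0.0168, 0.0162]
tcp_rot: [-180.0, 0.0, 90.0]
wrist_force: [-0.2, 0.1, -2.0]
opening: 0.0614
```

```bash
python3 - <<'E'
from h import *
t=bot.camera("top");s=bot.camera("scene")
crop(t,"t11.png",100,190,260,300,5)
crop(s,"s11.png",370,260,500,370,5)
o=bot.get_obs();print(o["wrist_force"],o["torque"],o["tcp_rot"])
E
```

```text
[-0.60720501  0.86183847 -2.93284316] [-0.14532165 -0.02402993 -0.02323247] [-1.79996394e+02  5.96302157e-03  9.00105327e+01]
```

View pics/t11.png

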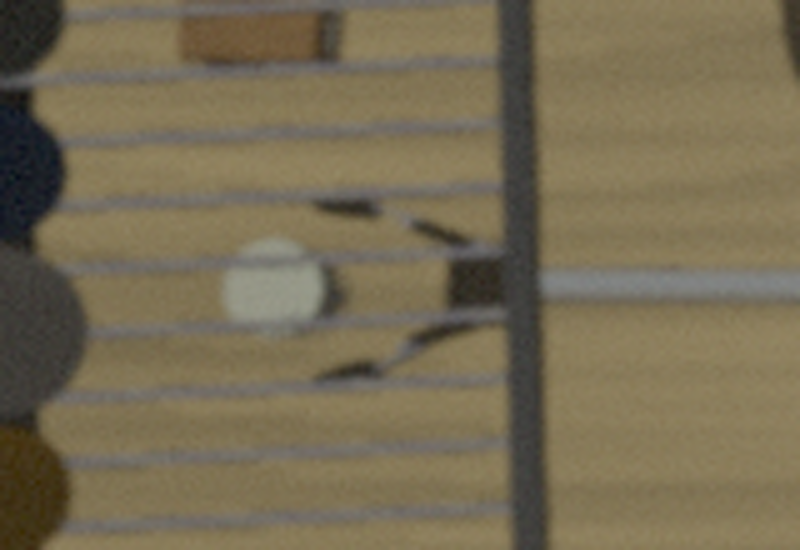

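View pics/s11.png

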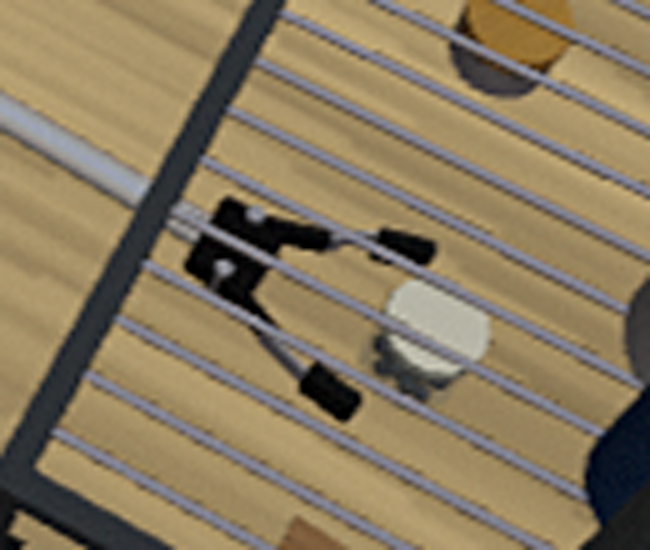

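Request:
send_rows:
  targets:
    - [0.29,0,6,0,0]
    - [0.29,0,12,0,0]
    - [0.29,0,16,0,0]
    - [0.29,0,16,0,0]

```text
time: 10.38
ee_pos: [0.5574, 0.0326, 0.0163]
tcp_rot: [180.0, -0.0, 90.0]
wrist_force: [-0.9, -0.7, -3.2]
opening: 0.0614
```

```bash
python3 - <<'E'
from h import *
t=bot.camera("top");s=bot.camera("scene")
crop(t,"t12.png",100,190,260,300,5)
crop(s,"s12.png",370,260,500,370,5)
o=bot.get_obs();print(o["wrist_force"],o["torque"],o["tcp_rot"])
E
```

```text
[ 0.06777684  0.4220752  -3.15146784] [-0.13854762 -0.06636892 -0.02505564] [-1.79999366e+02  4.17179005e-03  9.00079431e+01]
```

View pics/t12.png

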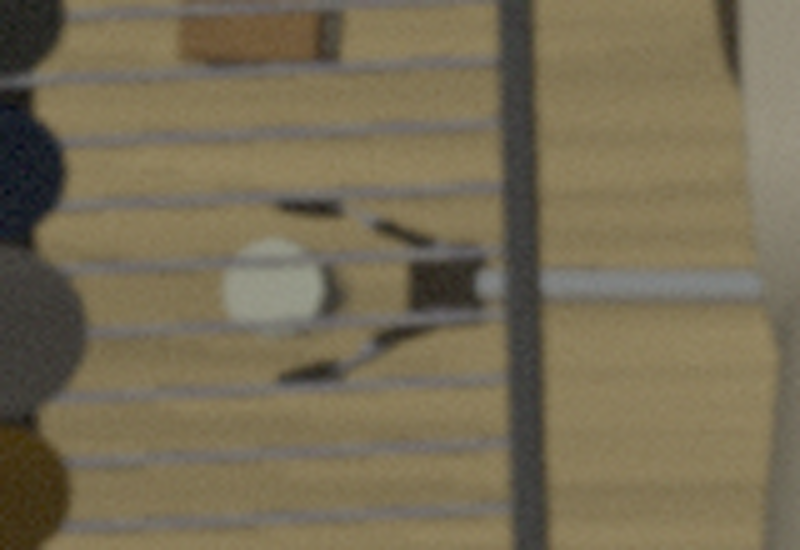

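View pics/s12.png

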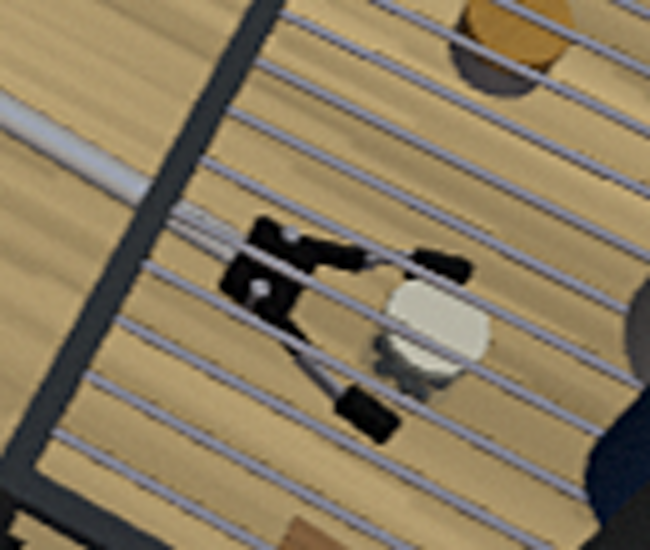

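Request:
send_rows:
  targets:
    - [0.31,0,0,0,0]
    - [0.33,0,0,0,0]
    - [0.35,0,0,0,0]
    - [0.37,0,0,0,0]
    - [0.37,0,0,0,0]
  squeeze: 27

```text
time: 11.1
ee_pos: [0.5575, 0.0321, 0.0163]
tcp_rot: [180.0, 0.0, 90.0]
wrist_force: [0.3, -0.0, -1.9]
opening: 0.0544
```

```bash
python3 - <<'E'
from h import *
t=bot.camera("top");s=bot.camera("scene")
crop(t,"t13.png",100,190,260,300,5)
crop(s,"s13.png",370,260,500,370,5)
o=bot.get_obs();print(o["wrist_force"],o["torque"],o["tcp_rot"],o["opening"])
E
```

```text
[ 0.94169697 -0.25443425 -2.57926615] [-0.18237558 -0.16760691 -0.15864378] [1.79991748e+02 4.34677886e-04 8.99903414e+01] 0.054523000858526696
```

View pics/t13.png

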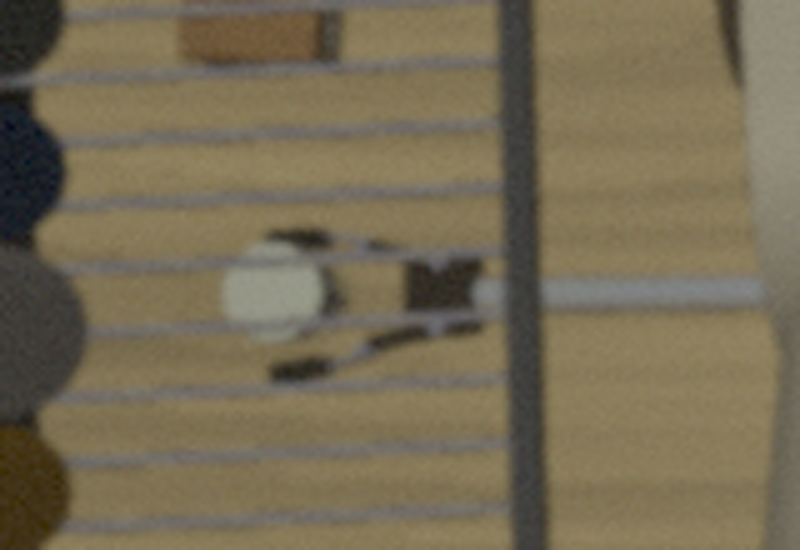

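View pics/s13.png

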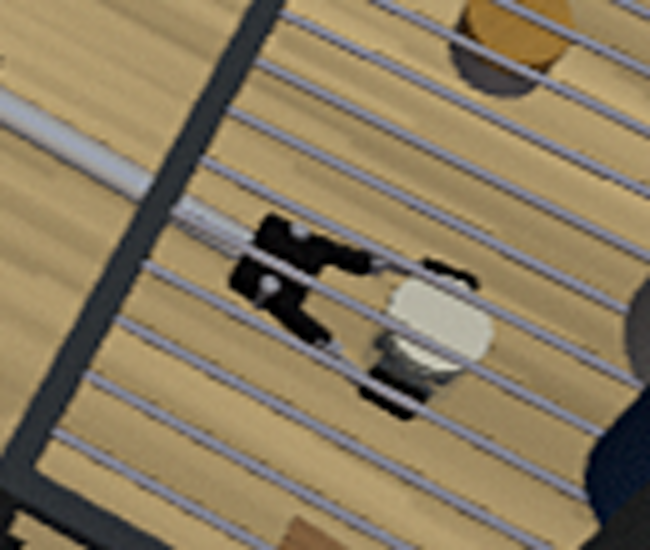

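Request:
send_rows:
  targets:
    - [0.37,2,0,0,0]
    - [0.37,4,0,0,0]
    - [0.37,5,0,0,0]
    - [0.37,5,0,0,0]
  squeeze: 27

```text
time: 11.7
ee_pos: [0.5624, 0.0322, 0.0162]
tcp_rot: [-180.0, 0.0, 90.0]
wrist_force: [-0.1, -0.4, -2.7]
opening: 0.0542
```

```bash
python3 - <<'E'
from h import *
t=bot.camera("top");s=bot.camera("scene")
crop(t,"t14.png",100,190,260,300,5)
crop(s,"s14.png",370,260,500,370,5)
o=bot.get_obs();print(o["wrist_force"],o["torque"],o["tcp_rot"],o["opening"])
E
```

```text
[ 0.10762025  0.07649405 -1.84588199] [-0.11878089 -0.0063732  -0.05063887] [-1.79994837e+02 -1.19586155e-03  8.99984246e+01] 0.054123326883483404
```

View pics/t14.png

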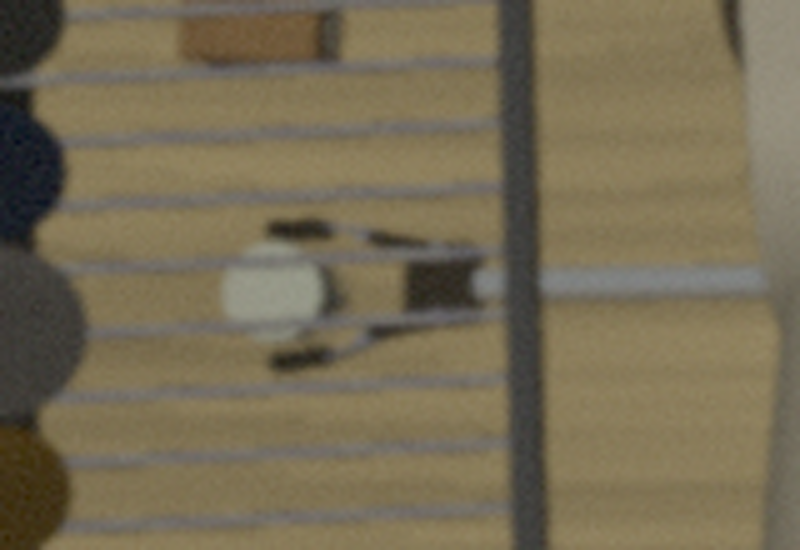

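View pics/s14.png

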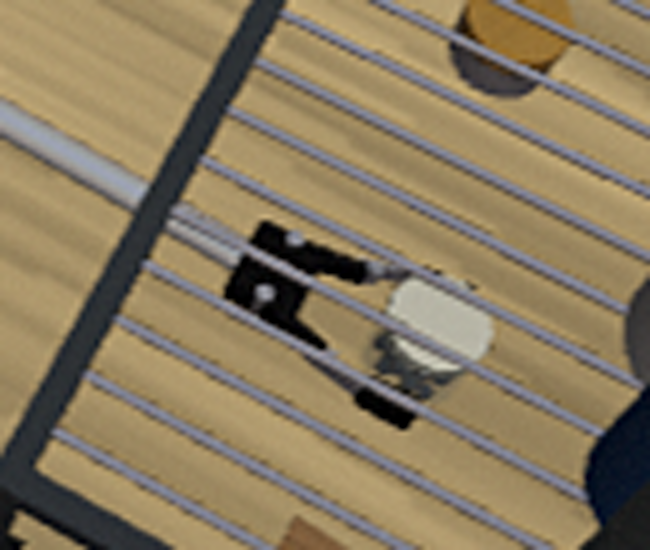

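Request:
send_rows:
  targets:
    - [0.38,1,0,0,0]
    - [0.39,2,0,0,0]
    - [0.4,2,0,0,0]
    - [0.41,2,0,0,0]
    - [0.41,2,0,0,0]
  squeeze: 27

```text
time: 12.42
ee_pos: [0.5644, 0.0321, 0.0163]
tcp_rot: [-180.0, 0.0, 90.0]
wrist_force: [-1.0, -0.8, -3.4]
opening: 0.0509
```

Request:
send_rows:
  targets:
    - [0.42,0,0,0,0]
    - [0.43,0,0,0,0]
    - [0.44,0,0,0,0]
    - [0.44,0,0,0,0]

```text
time: 12.92
ee_pos: [0.5644, 0.0322, 0.0163]
tcp_rot: [180.0, -0.0, 90.0]
wrist_force: [0.1, -1.0, -2.3]
opening: 0.0508
```

```bash
python3 - <<'E'
from h import *
t=bot.camera("top");s=bot.camera("scene")
crop(t,"t15.png",100,190,260,300,5)
crop(s,"s15.png",370,260,500,370,5)
o=bot.get_obs();print(o["wrist_force"],o["torque"],o["tcp_rot"],o["opening"])
E
```

```text
[-0.44821999 -0.32515953 -3.35451016] [-0.24996709 -0.02837141  0.01518873] [ 1.79997924e+02 -1.95126612e-03  8.99977191e+01] 0.050719036428604175
```

View pics/t15.png

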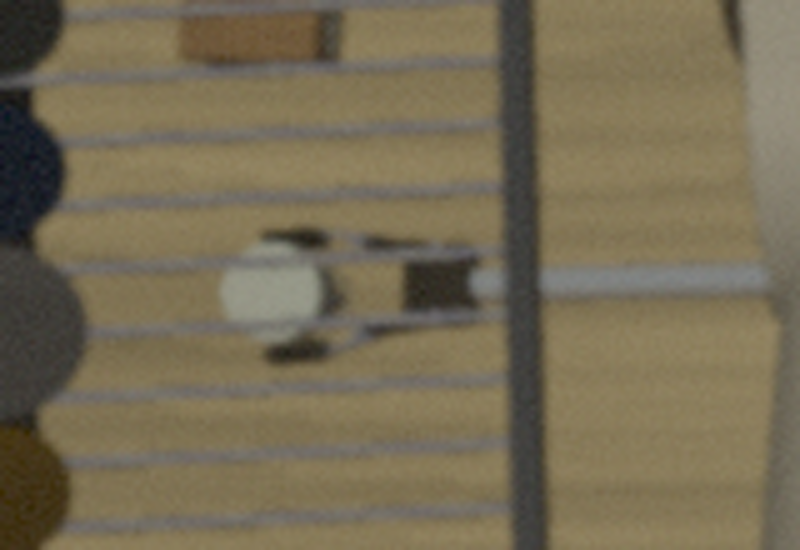

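View pics/s15.png

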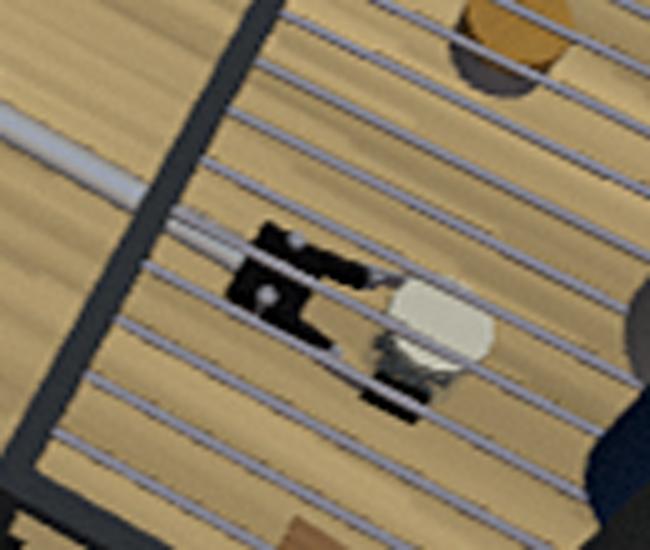

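Request:
send_rows:
  targets:
    - [0.46,0,0,0,0]
    - [0.46,0,0,0,0]
    - [0.46,0,0,2,0]
    - [0.46,0,0,4,0]
    - [0.46,0,0,7,0]
    - [0.46,0,0,10,0]
    - [0.46,0,0,10,0]
  squeeze: 30

```text
time: 13.9
ee_pos: [0.5646, 0.0322, 0.0266]
tcp_rot: [180.0, -0.0, 90.0]
wrist_force: [-0.1, -0.1, -5.0]
opening: 0.0503
```

```bash
python3 - <<'E'
from h import *
t=bot.camera("top");s=bot.camera("scene")
crop(t,"t16.png",100,190,260,300,5)
crop(s,"s16.png",370,260,500,370,5)
o=bot.get_obs();print(o["wrist_force"],o["torque"],o["tcp_rot"],o["opening"])
E
```

```text
[ 0.37809856 -0.25621664 -4.24129619] [-0.51917229 -0.07851904  0.00982072] [-1.79998280e+02  2.14412465e-03  8.99966739e+01] 0.04994209745214671
```

View pics/t16.png

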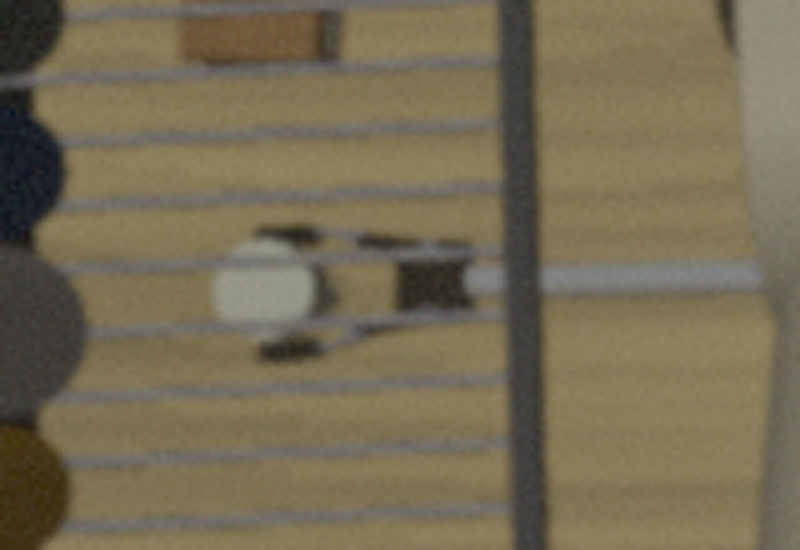

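View pics/s16.png

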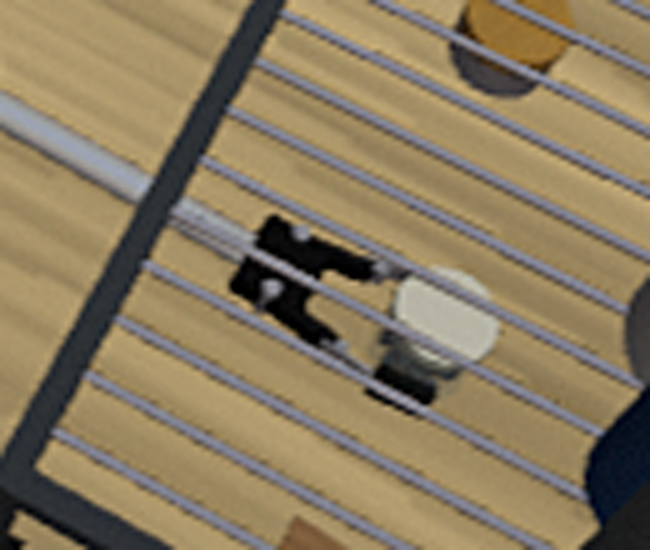

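Request:
send_rows:
  targets:
    - [0.46,0,-4,0,0]
    - [0.46,0,-14,0,0]
    - [0.46,0,-30,0,0]
    - [0.46,0,-50,0,0]
    - [0.46,0,-72,0,0]
    - [0.46,0,-95,0,0]
    - [0.46,0,-118,0,0]
    - [0.46,0,-136,0,0]
    - [0.46,0,-146,0,0]
    - [0.46,0,-150,0,0]

```text
time: 15.25
ee_pos: [0.5643, -0.1184, 0.0262]
tcp_rot: [-180.0, -0.0, 90.0]
wrist_force: [-0.3, -0.1, -3.5]
opening: 0.0506
```

```bash
python3 - <<'E'
from h import *
t=bot.camera("top");s=bot.camera("scene")
crop(t,"t17.png",150,190,400,330,3)
crop(s,"s17.png",280,200,440,340,4)
o=bot.get_obs();print(o["wrist_force"],o["torque"],o["tcp_rot"],o["opening"])
E
```

```text
[-0.80846307  0.44211292 -3.85921466] [-0.40914475 -0.11851391 -0.0250196 ] [-1.79992483e+02 -8.04787246e-03  8.99909068e+01] 0.0504568706185451
```

View pics/t17.png

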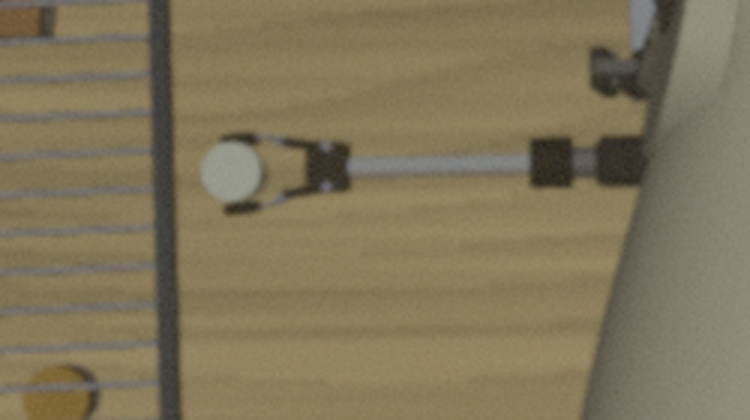

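View pics/s17.png

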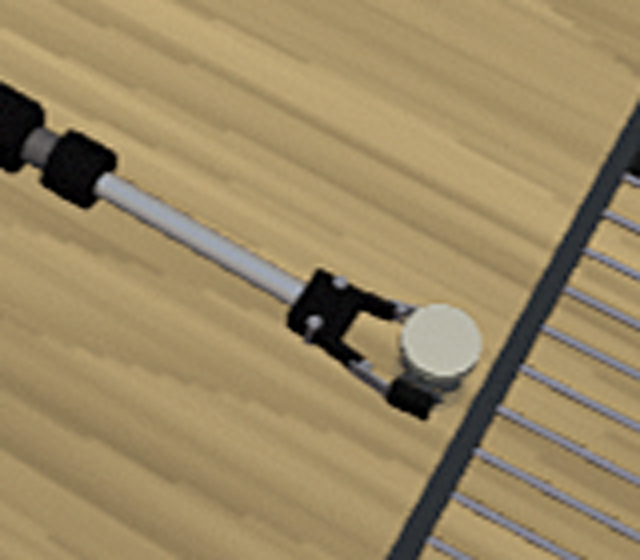

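```bash
python3 - <<'E'
from h import *
np.set_printoptions(precision=4,suppress=True)
t=bot.camera("top");s=bot.camera("scene");e=bot.get_obs()["ee_pos"]
A=(150+232/3,190+170/3);B=(280+441/4,200+341/4)
a=ray(t,A,.057);b=ray(s,B,.057);print(a-e,b-e,tri(t,A,s,B)-e)
o=((a+b)/2-e)[:2]; f=o[1];g=-o[0]
for th in(30,40,45,50):
  r=np.radians(th);ex=np.array([np.cos(r),np.sin(r)]);ey=np.array([-ex[1],ex[0]])
  T=np.array([.647,-.152])-f*ex-g*ey;print(th,T,np.hypot(*T),(T-e[:2])*1000)
E
```

```text
[-0.0584  0.3033  0.0307] [-0.0546  0.3084  0.0307] [-0.0584  0.3062  0.0218]
30 [ 0.4104 -0.3538] 0.5418785158817127 [-154.0136 -236.4795]
40 [ 0.449  -0.3919] 0.5959811536477175 [-115.3708 -274.4973]
45 [ 0.4707 -0.4082] 0.6230458758104219 [ -93.7129 -290.8372]
50 [ 0.4937 -0.4226] 0.6498632311865774 [ -70.7133 -305.2274]
```

Request:
send_rows:
  targets:
    - [0.46,0,-4,2,0]
    - [0.46,0,-14,4,0]
    - [0.46,0,-28,8,0]
    - [0.46,0,-44,12,0]
    - [0.46,0,-58,16,0]
    - [0.46,0,-68,18,-1]
    - [0.46,-2,-76,20,-3]
    - [0.46,-4,-82,20,-5]
    - [0.46,-8,-90,20,-8]
    - [0.46,-12,-98,20,-11]

```text
time: 16.7
ee_pos: [0.552, -0.2161, 0.0462]
tcp_rot: [-180.0, 0.0, 78.8]
wrist_force: [-0.3, 0.5, -3.7]
opening: 0.0502
```

Request:
send_rows:
  targets:
    - [0.46,-4,-10,0,-3]
    - [0.46,-10,-24,0,-6]
    - [0.46,-18,-42,0,-9]
    - [0.46,-26,-62,0,-12]
    - [0.46,-34,-82,0,-15]
    - [0.46,-43,-102,0,-18]
    - [0.46,-51,-122,0,-21]
    - [0.46,-59,-142,0,-24]
    - [0.46,-67,-160,0,-27]
    - [0.46,-73,-174,0,-30]

```text
time: 17.95
ee_pos: [0.4788, -0.391, 0.0462]
tcp_rot: [-180.0, 0.0, 48.8]
wrist_force: [0.3, -0.1, -4.2]
opening: 0.0505
```

Request:
send_rows:
  targets:
    - [0.46,-4,-10,0,-2]
    - [0.46,-7,-16,0,-4]
    - [0.46,-8,-18,0,-4]
    - [0.46,-8,-18,0,-4]
    - [0.46,-8,-18,0,-4]

```text
time: 18.58
ee_pos: [0.4716, -0.4074, 0.0463]
tcp_rot: [180.0, -0.0, 45.0]
wrist_force: [-0.1, -0.1, -4.0]
opening: 0.05
```

```bash
python3 - <<'E'
from h import *
t=bot.camera("top");s=bot.camera("scene")
crop(t,"t18.png",300,110,560,320,3)
crop(s,"s18.png",130,110,330,330,2.7)
o=bot.get_obs();print(o["wrist_force"],o["torque"],o["tcp_rot"],o["opening"])
E
```

```text
[ 0.11868942 -0.39637411 -3.33140151] [-0.43391228  0.25450812  0.00452486] [ 1.79999632e+02 -3.68353065e-03  4.50346181e+01] 0.04993101089427389
```

View pics/t18.png

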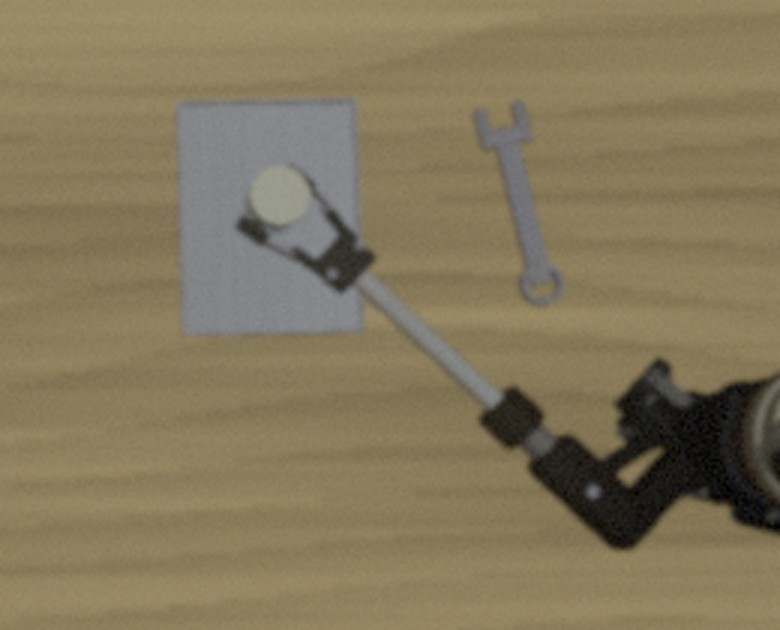

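View pics/s18.png

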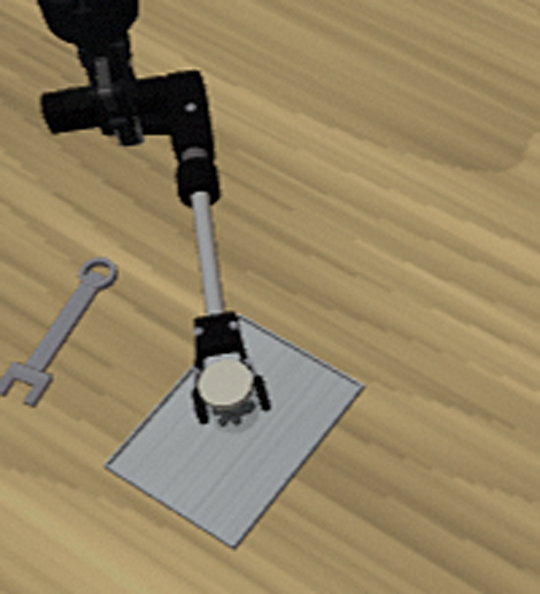

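Request:
send_rows:
  targets:
    - [0.46,0,0,-3,0]
    - [0.46,0,0,-8,0]
    - [0.46,0,0,-14,0]
    - [0.46,0,0,-18,0]
    - [0.46,0,0,-20,0]
    - [0.46,0,0,-20,0]

```text
time: 19.42
ee_pos: [0.4713, -0.4078, 0.0261]
tcp_rot: [-180.0, -0.0, 45.0]
wrist_force: [-0.1, 0.2, -3.4]
opening: 0.0504
```

```bash
cat >> h.py <<'E'
def wf(n=4):
    f=[];q=[]
    for i in range(n):
        bot.camera("top");o=bot.get_obs();f.append(o["wrist_force"]);q.append(o["torque"])
    print("t",o["time"],"F",np.mean(f,0).round(2),"M",np.mean(q,0).round(3),"ee",o["ee_pos"].round(4),"op",round(o["opening"],4))
E
python3 - <<'E'
from h import *
wf()
t=bot.camera("top");s=bot.camera("scene")
crop(t,"t19.png",340,130,460,230,6)
crop(s,"s19.png",170,200,270,320,5)
E
```

```text
t 19.625 F [-0.04 -0.29 -3.65] M [-0.394  0.238 -0.02 ] ee [ 0.4715 -0.4079  0.0265] op 0.0508
```

View pics/s19.png

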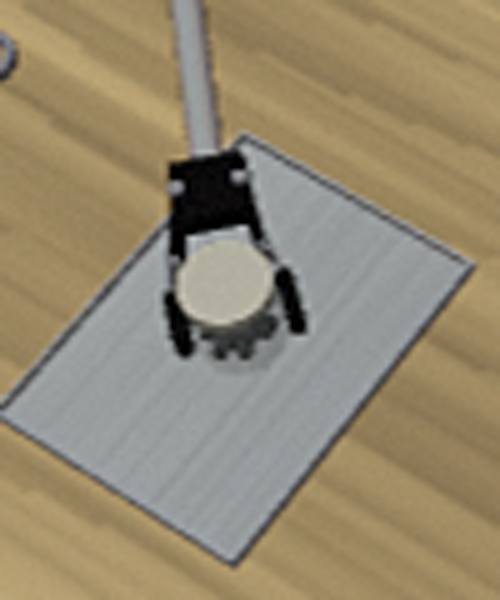

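Request:
send_rows:
  targets:
    - [0.46,0,0,-2,0]
    - [0.46,0,0,-4,0]
    - [0.46,0,0,-4,0]

```text
time: 20.1
ee_pos: [0.4712, -0.4077, 0.022]
tcp_rot: [-180.0, 0.0, 45.0]
wrist_force: [-1.2, -0.4, -3.8]
opening: 0.0506
```

```bash
python3 -c "
from h import *
wf()"
```

```text
t 20.3 F [-0.15  0.08 -3.85] M [-0.398  0.26  -0.003] ee [ 0.4714 -0.4079  0.0223] op 0.0502
```

Request:
send_rows:
  targets:
    - [0.46,0,0,-1,0]
    - [0.46,0,0,-2,0]
    - [0.46,0,0,-2,0]

```text
time: 20.68
ee_pos: [0.4713, -0.4078, 0.0202]
tcp_rot: [-180.0, -0.0, 45.0]
wrist_force: [-0.6, 0.9, -3.7]
opening: 0.0506
```

```bash
python3 -c "
from h import *
wf()"
```

```text
t 20.875 F [ 0.07 -0.35 -3.65] M [-0.406  0.248  0.02 ] ee [ 0.4714 -0.4078  0.0203] op 0.0505
```

Request:
send_rows:
  targets:
    - [0.46,0,0,-1,0]
    - [0.46,0,0,-2,0]
    - [0.46,0,0,-2,0]

```text
time: 21.25
ee_pos: [0.4715, -0.4078, 0.0183]
tcp_rot: [180.0, -0.0, 45.0]
wrist_force: [0.4, 0.0, -2.3]
opening: 0.0505
```

```bash
python3 -c "
from h import *
wf()
s=bot.camera('scene');crop(s,'s20.png',170,200,270,320,5);t=bot.camera('top')
crop(t,'t20.png',340,130,460,230,6)"
```

```text
t 21.45 F [ 0.06 -0.15 -3.16] M [-0.214  0.077 -0.095] ee [ 0.4714 -0.4078  0.0183] op 0.0504
```

View pics/s20.png

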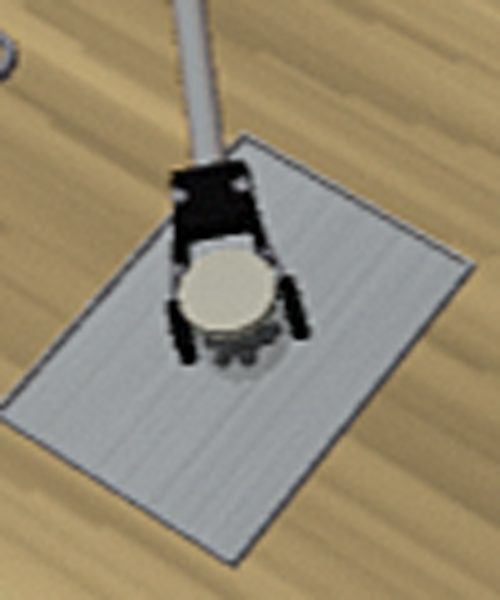

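View pics/t20.png

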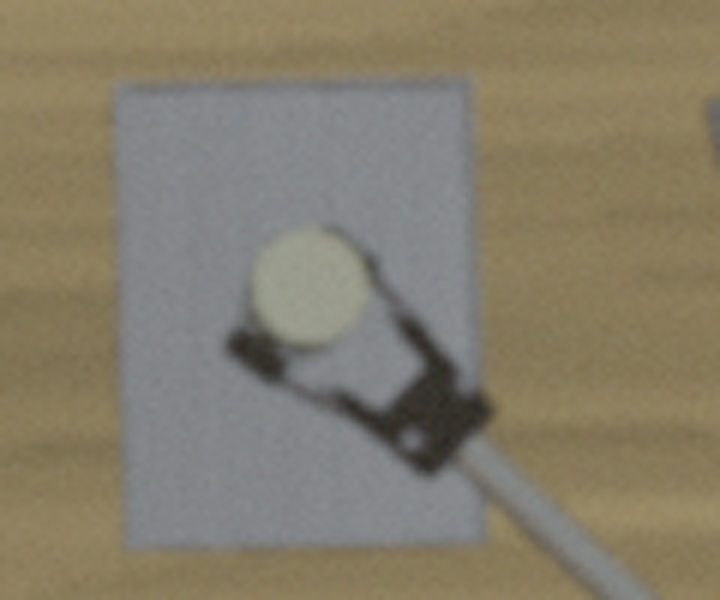

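Request:
send_rows:
  targets:
    - [0.46,0,0,-1,0]
    - [0.44,0,0,-1,0]
    - [0.42,0,0,-1,0]
    - [0.4,0,0,-1,0]
    - [0.39,0,0,-1,0]
    - [0.38,0,0,-1,0]
    - [0.37,0,0,-1,0]
    - [0.37,0,0,-1,0]

```text
time: 22.55
ee_pos: [0.4713, -0.4078, 0.0172]
tcp_rot: [-180.0, 0.0, 45.0]
wrist_force: [0.3, 0.5, -2.8]
opening: 0.054
```

```bash
python3 -c "
from h import *
wf()
s=bot.camera('scene');crop(s,'s21.png',170,200,270,320,5);t=bot.camera('top')
crop(t,'t21.png',340,130,460,230,6)"
```

```text
t 22.75 F [ 0.04 -0.24 -3.13] M [-0.13   0.048  0.01 ] ee [ 0.4714 -0.4078  0.0173] op 0.0539
```

View pics/s21.png

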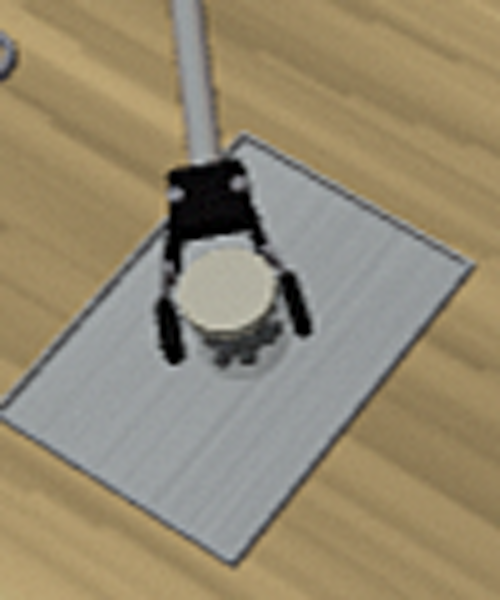

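View pics/t21.png

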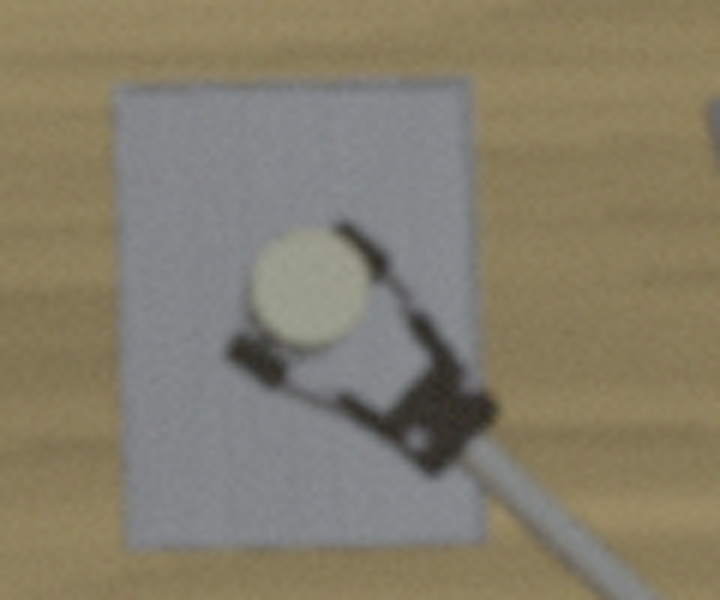

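Request:
send_rows:
  targets:
    - [0.35,0,0,0,0]
    - [0.33,0,0,0,0]
    - [0.31,0,0,0,0]
    - [0.29,0,0,0,0]
    - [0.28,0,0,0,0]
    - [0.28,0,0,0,0]
  squeeze: 20

```text
time: 23.6
ee_pos: [0.4714, -0.4078, 0.0173]
tcp_rot: [180.0, 0.0, 45.0]
wrist_force: [0.2, 0.5, -3.6]
opening: 0.0613
```

```bash
python3 -c "
from h import *
wf()
s=bot.camera('scene');crop(s,'s22.png',170,200,270,320,5);t=bot.camera('top')
crop(t,'t22.png',340,130,460,230,6)"
```

```text
t 23.8 F [ 0.2  -0.31 -2.65] M [-0.117  0.071  0.005] ee [ 0.4714 -0.4078  0.0173] op 0.0614
```

View pics/s22.png

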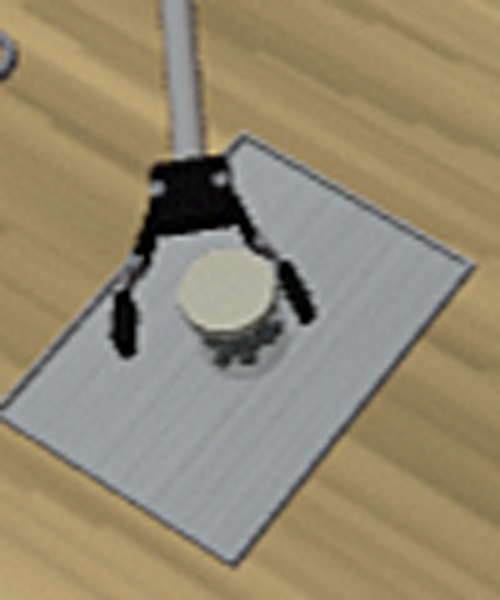

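View pics/t22.png

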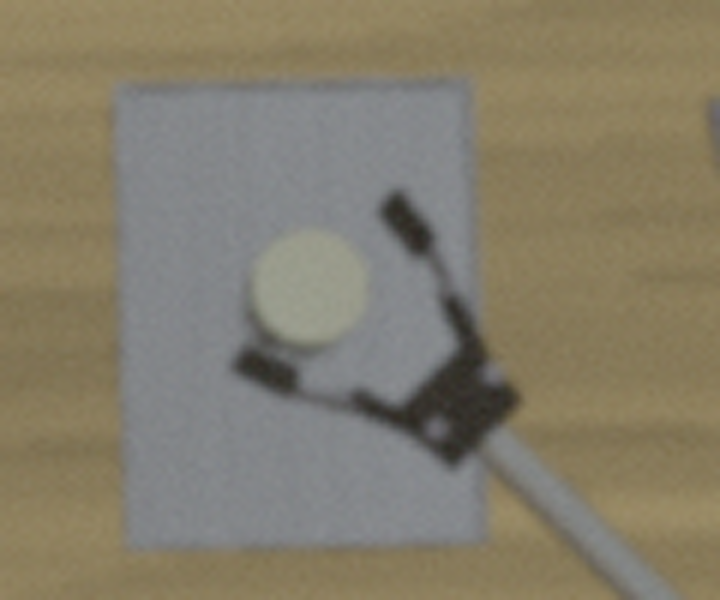

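Request:
send_rows:
  targets:
    - [0.28,-2,2,0,0]
    - [0.28,-5,5,1,0]
    - [0.28,-5,5,3,0]
    - [0.28,-9,1,3,0]
    - [0.28,-16,-6,4,0]
    - [0.28,-23,-13,4,0]
    - [0.28,-30,-20,4,0]
    - [0.28,-30,-20,4,0]

```text
time: 24.9
ee_pos: [0.4407, -0.4285, 0.0212]
tcp_rot: [-180.0, 0.0, 44.9]
wrist_force: [1.0, -0.1, -2.9]
opening: 0.0616
```

```bash
python3 -c "
from h import *
wf(2)
s=bot.camera('scene');crop(s,'s23.png',170,200,270,320,5);t=bot.camera('top')
crop(t,'t23.png',340,130,460,230,6)"
```

```text
t 25.0 F [-0.41  0.13 -2.8 ] M [-0.13   0.075  0.011] ee [ 0.4413 -0.4279  0.0212] op 0.0621
```

View pics/s23.png

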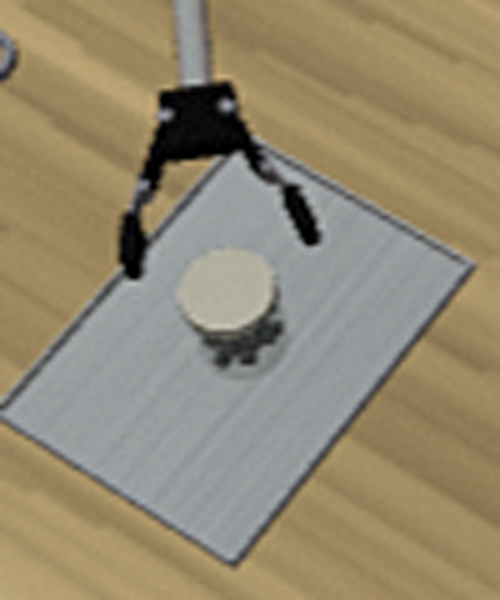

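View pics/t23.png

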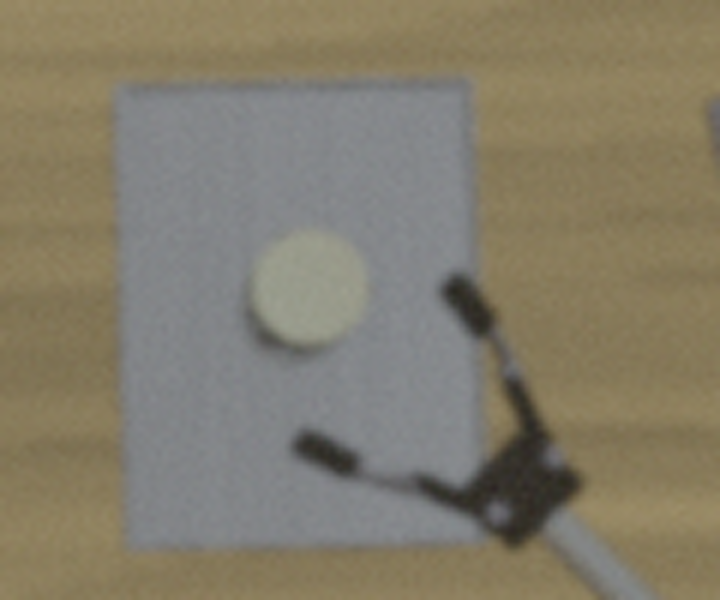

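Request:
send_rows:
  targets:
    - [0.28,-5,-5,3,0]
    - [0.28,-15,-15,7,0]
    - [0.28,-27,-27,10,0]
    - [0.28,-38,-35,10,0]
    - [0.28,-46,-36,10,1]
    - [0.28,-54,-30,10,3]
    - [0.28,-60,-18,10,6]
    - [0.28,-65,0,10,9]
    - [0.28,-70,20,10,12]
    - [0.28,-74,40,10,15]

```text
time: 26.35
ee_pos: [0.3668, -0.387, 0.0311]
tcp_rot: [-180.0, -0.0, 60.1]
wrist_force: [-0.2, 0.9, -2.5]
opening: 0.0616
```

Request:
send_rows:
  targets:
    - [0.28,-2,20,0,3]
    - [0.28,-4,40,0,6]
    - [0.28,-6,60,0,9]
    - [0.28,-7,76,0,12]
    - [0.28,-7,84,0,14]
    - [0.28,-7,88,0,15]
    - [0.28,-7,88,0,15]
    - [0.28,-7,88,0,15]

```text
time: 27.35
ee_pos: [0.3604, -0.3002, 0.0313]
tcp_rot: [180.0, 0.0, 75.0]
wrist_force: [-0.4, -0.4, -4.1]
opening: 0.0617
```

```bash
python3 -c "
from h import *
wf(2)
s=bot.camera('scene');crop(s,'s24.png',140,100,440,320,2.6);t=bot.camera('top')
crop(t,'t24.png',240,120,540,340,2.6)"
```

```text
t 27.45 F [ 0.17 -0.18 -3.03] M [-0.124  0.003 -0.019] ee [ 0.3604 -0.3001  0.0312] op 0.0616
```

View pics/s24.png

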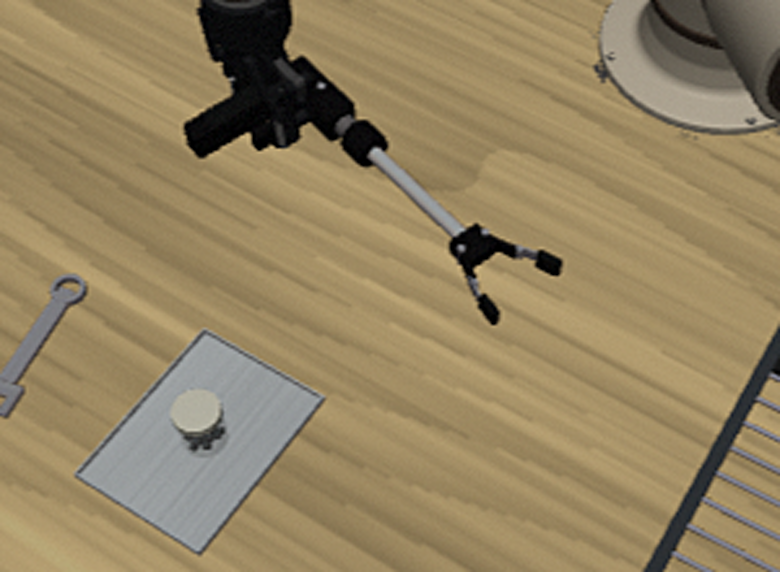

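View pics/t24.png

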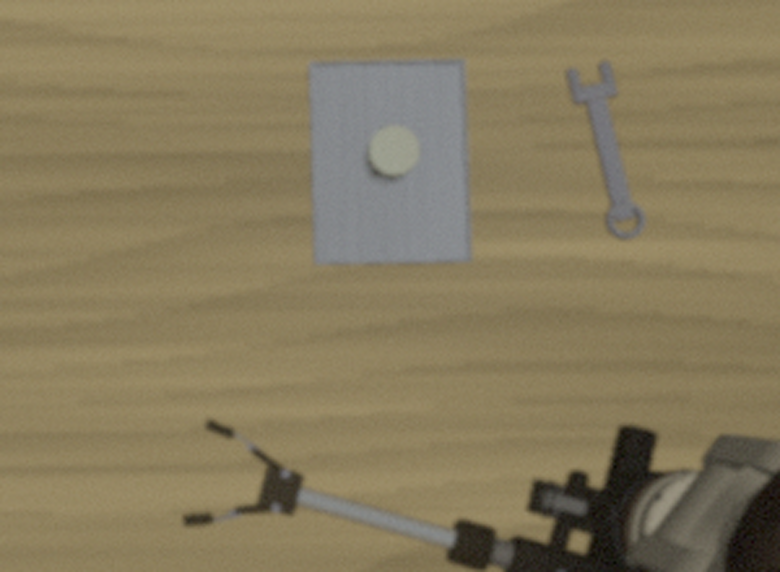

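Request:
send_rows:
  targets:
    - [0.28,0,0,-5,0]
    - [0.28,0,0,-12,0]
    - [0.28,0,0,-18,0]
    - [0.28,0,0,-22,0]
    - [0.28,0,0,-23,0]
    - [0.28,0,0,-23,0]

```text
time: 28.3
ee_pos: [0.3604, -0.2998, 0.0084]
tcp_rot: [180.0, 0.0, 75.0]
wrist_force: [-0.5, 0.4, -2.8]
opening: 0.0613
```

Request:
send_rows:
  targets:
    - [0.28,0,0,-1,0]
    - [0.28,0,0,-2,0]
    - [0.28,0,0,-3,0]
    - [0.28,0,0,-3,0]

```text
time: 28.8
ee_pos: [0.3608, -0.3001, 0.0057]
tcp_rot: [179.9, 0.0, 75.0]
wrist_force: [0.7, 0.0, 0.7]
opening: 0.0616
```

```bash
python3 -c "
from h import *
wf(3)"
```

```text
t 28.95 F [ 1.73 -1.33  1.49] M [ 0.07  -0.317 -0.168] ee [ 0.3606 -0.3     0.0056] op 0.0616
```

Request:
send_rows:
  targets:
    - [0.28,0,0,-1,0]
    - [0.27,0,0,-1,0]
    - [0.25,0,0,-1,0]
    - [0.22,0,0,-1,0]
    - [0.15,0,0,0,0]
    - [0.05,0,0,0,0]
    - [0,0,0,0,0]
    - [0,0,0,0,0]

```text
time: 29.95
ee_pos: [0.3604, -0.2998, 0.0053]
tcp_rot: [-180.0, -0.0, 75.0]
wrist_force: [-0.6, 0.3, 0.6]
opening: 0.0854
```

```bash
python3 -c "
from h import *
wf(1)
s=bot.camera('scene');crop(s,'s25.png',140,80,400,290,3);t=bot.camera('top')
crop(t,'t25.png',270,220,540,380,2.9)"
```

```text
t 30.0 F [-0.09 -0.02 -1.56] M [-0.032 -0.002 -0.045] ee [ 0.3604 -0.2998  0.0053] op 0.0856
```

View pics/s25.png

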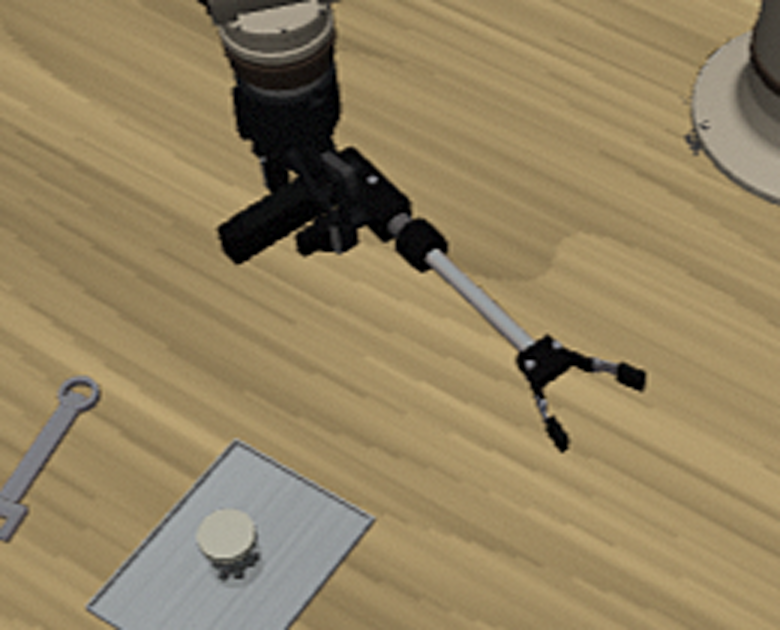

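View pics/t25.png

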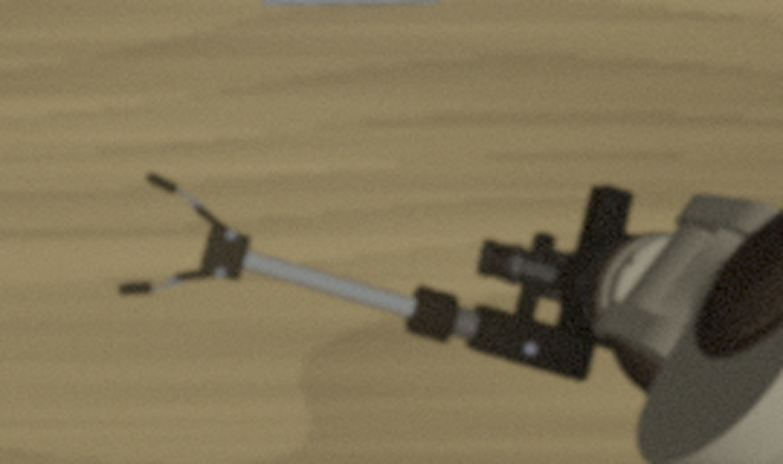

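Request:
send_rows:
  targets:
    - [0,0,0,5,0]
    - [0,0,0,15,0]
    - [0,0,0,40,0]
    - [0,0,0,80,0]
    - [0,0,0,120,0]
    - [0,0,0,150,0]
    - [0,0,0,150,0]
    - [0,0,0,150,0]

```text
time: 31.1
ee_pos: [0.3603, -0.2997, 0.155]
tcp_rot: [-180.0, -0.0, 75.0]
wrist_force: [-0.5, -0.0, -0.6]
opening: 0.0851
```

```bash
python3 -c "
from h import *
wf(2)
s=bot.camera('scene');cv2.imwrite('pics/s26.png',s['pixels'][:,:,::-1]);t=bot.camera('top')
cv2.imwrite('pics/t26.png',t['pixels'][:,:,::-1]);crop(s,'s27.png',150,200,290,320,5)"
```

```text
t 31.2 F [ 0.14 -0.19 -0.08] M [ 0.025 -0.009  0.013] ee [ 0.36   -0.2995  0.1543] op 0.0855
```

View pics/s26.png

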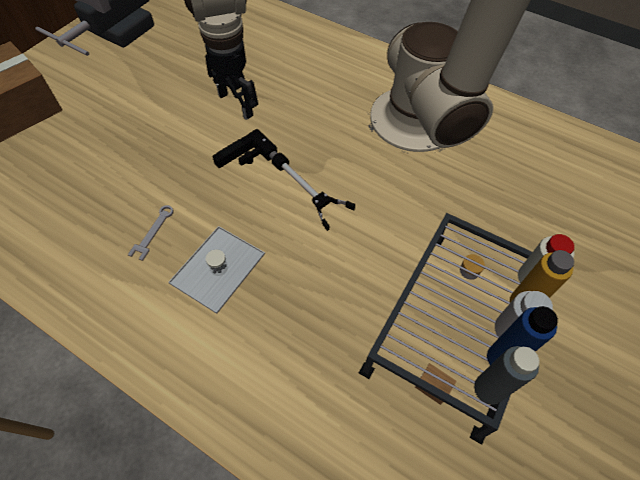

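View pics/t26.png

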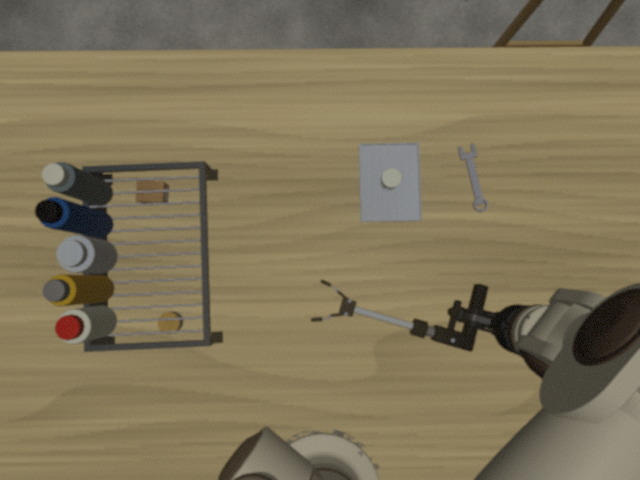

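View pics/s27.png

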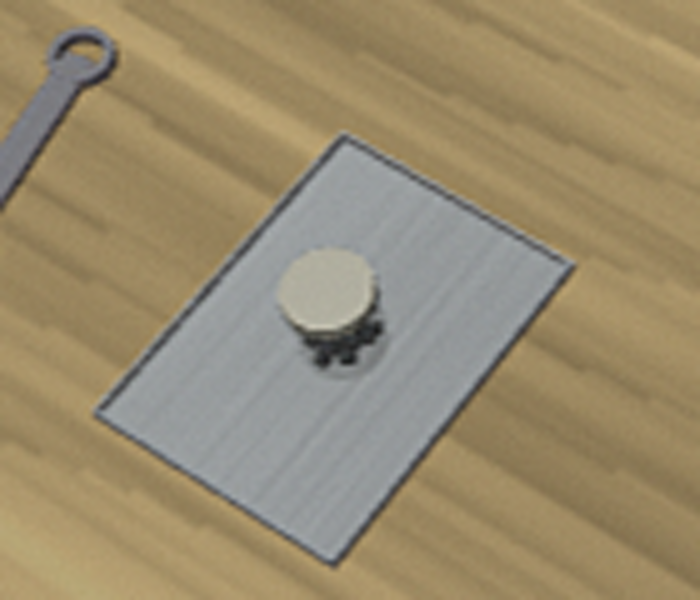

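The final pictures show the pot upright in the tray (scene pixel about 216,262). The reacher lies flat, clear of the pot, and the box, tin, spanner and rack look unmoved. I'm handing in.

```bash
python3 -c "
from workcell import bot
print(bot.job_done())"
```

```text
the job is handed in; nothing more can be done
None
```

The job is done and handed in after about 31 s of the 58 s allowed. The pot stands upright near the middle of the parts tray, and the reacher lies flat on the bench about 0.25 m away with its jaws open.

**What I did:** I took the reacher by its grip and slid the open jaws either side of the pot. I closed the trigger at a 27–30 N grip, which by the given relation is about 3.5–4.6 N per pad. I then lifted the pot about 10 mm, drew it out, lowered it until the wrist moment showed it touching the tray floor, opened the jaws and backed away.

**Last checks:** In both cameras the pot is upright and did not move as the jaws backed off. The box, tin, spanner and rack appear in the same place as at the start. The wrist force was near zero with the gripper open and clear.

**What disagreed:**
- **Squeeze setting:** A 13 N squeeze was accepted, but the trigger still moved. I carried the reacher by finger position instead.
- **Reacher slip:** It slipped slightly in the grip on the way in, dropping about 8 mm at the jaws and turning about 1°.
- **Off-centre jaws:** One pad touched first and moved the pot about 2 mm under the rack. I re-centred the jaws before gripping.
- **Heights from the two cameras:** They read about 6 mm low, so I allowed for that.
- **Pad force:** I had no direct reading of it.

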